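Fit the guard rod of the spice rack

ROBOT

A 6-joint arm with a two-finger parallel gripper is mounted at the origin on a cart in front of the work surface, level with it; the furniture and walls round the work are solid. World frame = base frame: x ahead of the robot, y to its left, z up, the work surface at z = 0. Lengths are in m, angles in degrees, forces in N, time in s.
With the tool pointing down it reaches from about 0.325 to 0.85 m from the base axis. Payload 15.5 kg.
Tool frame: the origin (TCP) lies midway between the tips of the shut fingers; the grasp point (between the pads) lies 19 mm behind it; y points along the fingers, x is the direction in which the jaws open and shut, and the axes are right-handed (so a half turn about y gives the same grasp; the last joint's range is limited). The gripper opens to 91 mm and grips with 3 to 60 N. Pads are 32 mm wide; open, the fingers measure 118 mm over their backs; the gripper's body (76 mm by 178 mm) begins 60 mm behind the grasp point.
Start: joints at [-79.383, 28.281, 77.091, -0, 74.628, -5.472], TCP at [0.173, -0.601, 0.214] pointing down, gripper open.
Joint ranges: [-166.48, 166.48], [-47.26, 123.95], [12.59, 153.08], [-70.14, 250.14], [6.76, 159.57], [-176.63, 176.63]. Speed limits (degrees/s): [108.29, 108.29, 147.25, 172.46, 172.46, 172.46].

INTERFACE

Orientations are given as a 3x3 rotation matrix whose columns are the frame's x, y, z axes.
In Python, from bench import ctrl gives the robot as it stands. The module is installed in compiled form; this text tells all that it offers. Calls block until the motion is done:
- ctrl.goto(position, orientation): joint-space move of the TCP to a pose.
- ctrl.move_l(position, vel=0.15, ori=None, contact_N=None): straight line of the TCP; ori=None keeps the orientation; vel is the mean speed in m/s. With contact_N (N) it stops when the force on the tool has changed by that much, and returns True; else False.
- ctrl.movej(angles): joint-space move.
- ctrl.command_gripper(opening): opening from 0.0 (shut) to 1.0 (fully open); the grip force is fixed at half the most; returns when the fingers have stopped.
- ctrl.sleep(seconds).
- ctrl.ik(position, orientation): joint angles nearest the present ones, or None.
- ctrl.read_camera(name): name is "side" or "top" or "wrist"; returns the picture (420x560x3 uint8, blue, green, red); there is no depth.
- ctrl.camera_params(name): a dict with "fx", "fy", "cx", "cy" (pixels), "pose" (4x4, takes a point from camera to world coordinates); the wrist camera has in their place "T_tool_cam" (4x4, takes a point from camera to tool coordinates, whose origin is the TCP and whose axes are the tool frame's). Camera axes: x right, y up, looking along -z (the intrinsics and any distortion apply to the point x, -y, -z); pixel columns grow to the right and rows downward; lengths in m; the calibration is good to about 2 mm. The wrist camera is an equidistant fisheye: a pixel r from the principal point sees the ray r / f radians off the axis. A picture is of the moment at which its call begins: read the wrist's pose just before it. camera_params takes no time and is no camera call.
A pose or a line that the arm cannot do raises ctrl.MotionError and nothing moves.
- ctrl.sign_off(): hands the job in, once; it reports no verdict.
Readings, each from a call of its own:
- ctrl.current_t(): time.
- ctrl.current_q(): joint angles.
- ctrl.current_dq(): joint speeds.
- ctrl.current_effort(): joint torques, N m.
- ctrl.current_tool_pos(): TCP position.
- ctrl.current_eef_rot(): TCP orientation.
- ctrl.current_contact_force(): force on the tool from outside, world axes, zero at the start.
- ctrl.current_wrist_torque(): the same for the moment, N m.
- ctrl.current_grip_width(): opening from 0.0 (shut) to 1.0 (fully open).
Only numpy, scipy, OpenCV 4.12 (cv2) and the standard library are available. Lean on these libraries where they do the work, as an engineer would, in place of code of your own. Each camera call takes 0.05 s, during which the arm holds its last target.

TASK

Fit the spice rack's guard rod: from the rack's right-hand end, thread its rounded tip through the first cheek and the sliding middle divider, drawing the divider into line, and let go so that the rod rests in these two with its collar still well clear of the rack. Then push on its wooden knob until the rod has gone through the last cheek and the brass collar sits against the first. Work gently, without forcing the rod against the wood, and do not knock over or push about the jars or the other things on the worktop.

Things in the scene. Friction and masses are not known exactly. Their poses are not given: they have to be found in the camera images.
- rack: Fixed wooden spice rack, 88 mm high, x -52 to 72, y -98 to 98. Origin on the worktop under the middle of the cheeks; x to its back (open front faces -x), y to its left end, z up. Two fixed cheeks at y = -80, +80 and a sliding divider at y = 0, each 12 mm thick in y, x -50 to 50, with a 14 mm through hole at x = -34, z = 64. A closed back at x = 62 to 70; a jar in each bay behind the line of holes.
- hole_near (a point): Centre of the first hole on the outer -y face of the first (right-hand) cheek: (-34, -86, 64) mm in the rack's frame; axes as the rack's. The rod goes in along +y. The middle divider's near face is 74 mm beyond. The divider slides in x (about 2 N) and starts anywhere up to 9 mm to the front or back of the line, which is not measured: see or feel it, and draw it with the rod.
- hole_far (a point): Centre of the third hole on the outer +y face of the last cheek: (-34, +86, 64) mm in the rack's frame; axes as the rack's.
- rest: Fixed dark wooden rest: base 60 (x) x 150 (y) x 8 mm, two posts 12 mm thick in y at y = -52 and +52 mm, each with an open V notch on top (arms reach 46 mm high, 38 mm wide in x); 92 mm free between the posts. Origin: centre of its underside; y along the rod that lies in the notches at the start, its axis 39 mm above the worktop.
- rod_grip (a point): Point on the axis of the loose steel guard rod (shaft diameter 12 mm, 0.11 to 0.18 kg) near its balance point, where it may be gripped; at the start midway between the posts of the rest. y runs along the rod to its tip; the rod may be rolled about y. The tip (rounded, radius 6 mm) is 125 mm ahead (+y), the collar's seating face 72 mm behind (-y).
- rod_tip (a point): Foremost point of the rod's rounded tip, on the axis, 197 mm ahead of the collar's seating face; axes as rod_grip.
- rod_collar (a point): Centre of the collar face that has to sit against the first cheek (brass disc, diameter 32 mm, 5 mm thick); axes as rod_grip.
- rod_knob (a point): Outer end of the dark wooden knob, on the axis, 31 mm behind the collar's seating face; nearly flat, about 23 mm across (knob diameter at most 27 mm). Push here along the rod's +y; axes as rod_grip. In the holes the rod has 1 mm of play all round, so it hangs a little askew while it overhangs.
- jar_r: Small glass spice bottle with cork, 48 mm across, 100 mm tall, loose, in one of the rack's two bays; origin at the centre of its underside. Leave alone.
- jar_l: Glass salt shaker, 44 mm across, 90 mm tall, loose, in one of the rack's two bays; origin at the centre of its underside. Leave alone.
- mug: Beige and cream mug, 78 mm across, 113 mm with its handle, 100 mm tall, loose on the worktop behind the work; origin at the centre of its underside. Leave alone.
- pot: Round red and white pot, 58 mm across, 50 mm tall, loose on the worktop in front of the rack; origin at the centre of its underside. Leave alone.
- tin: Food tin, 57 mm across, 72 mm tall, loose on the worktop to the left of the rack; origin at the centre of its underside. Leave alone.
- brush: Wooden dish brush, 196 mm long, 38 mm high, lying loose along y near the worktop's front edge; origin at the centre of its underside. Leave alone.

How it is judged:
By the outcome, as a careful person would: the job done as asked, in the order asked, and still so for the second after the job is handed in, with the robot touching nothing.
It also fails if it takes over 72 s, if anything falls off the work surface, if the arm or the gripper's body presses on something with over 40 N, if the wrist force passes 120 N, or if a joint passes its speed limit or range.

## Working session

There is one attempt and no reset: what is moved stays moved. The work goes in short steps, each a Python script; the robot and the scene stay as the last script left them, time stands still between calls to the robot, and variables do not carry over. Pictures are saved under pics/ and viewed, and the job is handed in when it is done.

```bash
ls; mkdir -p pics; python3 - <<'E'
from bench import ctrl
import cv2, numpy as np
np.set_printoptions(precision=4,suppress=True)
for n in ["side","top","wrist"]:
    cv2.imwrite(f"pics/{n}0.png",ctrl.read_camera(n)); print(n,ctrl.camera_params(n))
print(ctrl.current_t(),ctrl.current_tool_pos(),ctrl.current_eef_rot())
E
```

```text
pics
side {'fx': 430.2174800603032, 'fy': 430.2174800603032, 'cx': 287.1651000152569, 'cy': 204.98240901582142, 'pose': array([[-0.8446,  0.3489, -0.4062,  0.0955],
       [-0.5355, -0.5542,  0.6373,  0.6715],
       [-0.0028,  0.7557,  0.6549,  0.7589],
       [ 0.    ,  0.    ,  0.    ,  1.    ]])}
top {'fx': 480.1214266683148, 'fy': 480.1214266683148, 'cx': 278.26917966533614, 'cy': 207.13522244829423, 'pose': array([[ 0.0246,  0.9952, -0.095 ,  0.3996],
       [-0.9996,  0.0231, -0.0168, -0.0117],
       [-0.0145,  0.0954,  0.9953,  1.547 ],
       [ 0.    ,  0.    ,  0.    ,  1.    ]])}
wrist {'fx': 325.19226210127806, 'fy': 325.19226210127806, 'cx': 284.51969981050826, 'cy': 217.0031947055802, 'T_tool_cam': array([[ 1.    , -0.0001, -0.0001,  0.0009],
       [-0.0001,  0.2512, -0.9679, -0.1712],
       [ 0.0001,  0.9679,  0.2512,  0.0702],
       [ 0.    ,  0.    ,  0.    ,  1.    ]])}
0.15 [ 0.1731 -0.6003  0.2135] [[ 0.2771 -0.0002  0.9608]
 [-0.9608  0.0009  0.2771]
 [-0.0009 -1.      0.0001]]
```

View pics/side0.png

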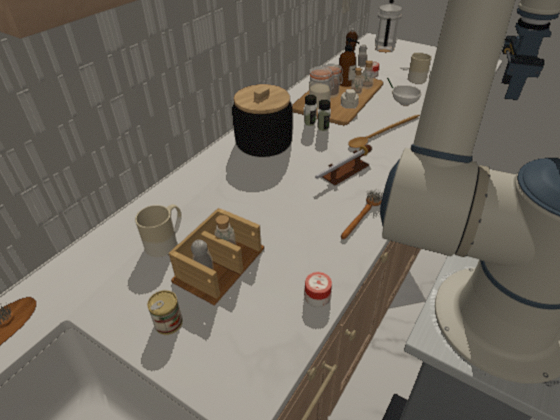

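View pics/top0.png

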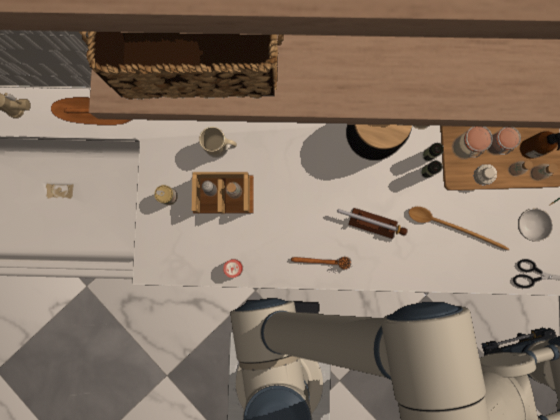

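View pics/wrist0.png

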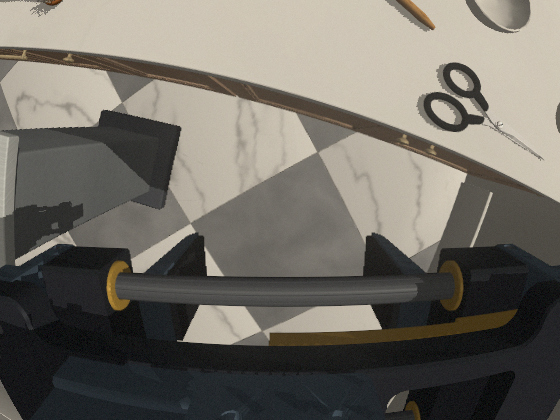

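The top view has the rack at about (222,193), and the rod on its rest from the tip at (338,211) to the knob at (403,231). The mug, tin, pot and brush are clear of the rod's path. Next I'll zoom in.

```bash
python3 - <<'E'
import cv2, numpy as np
t=cv2.imread("pics/top0.png"); s=cv2.imread("pics/side0.png")
a=cv2.resize(t[160:230,180:270],None,fx=4.4,fy=4.4,interpolation=cv2.INTER_CUBIC)
b=cv2.resize(t[190:250,325:415],None,fx=4.4,fy=4.4,interpolation=cv2.INTER_CUBIC)
cv2.imwrite("pics/tz.png",np.vstack([a,b]))
a=cv2.resize(s[205:300,168:268],None,fx=6,fy=6,interpolation=cv2.INTER_CUBIC)
cv2.imwrite("pics/sz1.png",a)
b=cv2.resize(s[130:190,300:390],None,fx=7,fy=7,interpolation=cv2.INTER_CUBIC)
cv2.imwrite("pics/sz2.png",b)
E
```

```text
(no output)
```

View pics/tz.png

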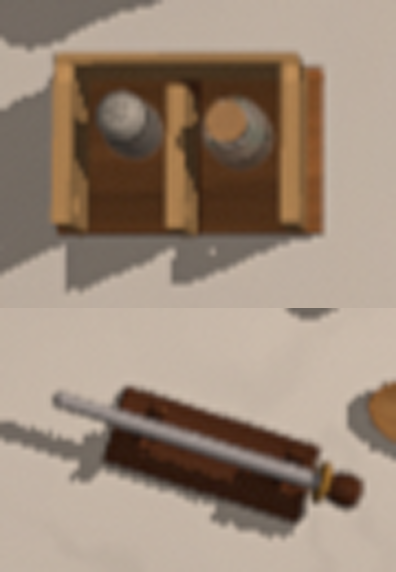

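View pics/sz1.png

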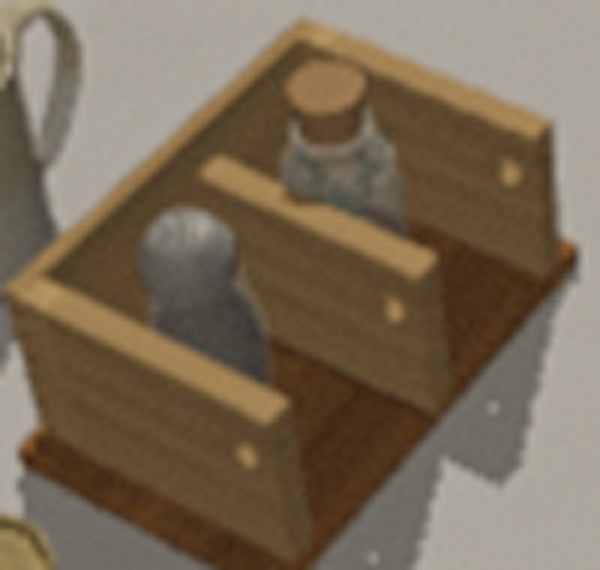

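View pics/sz2.png

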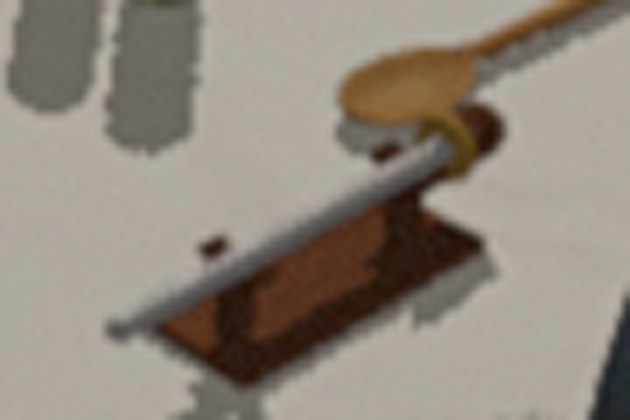

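```bash
cat > h.py <<'E'
from bench import ctrl
import cv2, numpy as np
np.set_printoptions(precision=4,suppress=True)
def ray(name,uv,wp=None):
    p=ctrl.camera_params(name); u,v=uv
    a=(u-p['cx'])/p['fx']; b=(v-p['cy'])/p['fy']
    if name=='wrist':
        r=np.hypot(a,b); s=np.sin(r)/r if r>1e-9 else 1
        d=np.array([a*s,-b*s,-np.cos(r)])
        T=np.eye(4);T[:3,:3]=wp[1];T[:3,3]=wp[0]; M=T@p['T_tool_cam']
    else: d=np.array([a,-b,-1.]); M=p['pose']
    d=M[:3,:3]@d
    return M[:3,3],d/np.linalg.norm(d)
def onz(name,uv,z,wp=None):
    o,d=ray(name,uv,wp); return o+d*(z-o[2])/d[2]
def proj(name,X,wp=None):
    p=ctrl.camera_params(name)
    if name=='wrist':
        T=np.eye(4);T[:3,:3]=wp[1];T[:3,3]=wp[0]; M=T@p['T_tool_cam']
    else: M=p['pose']
    c=M[:3,:3].T@(np.asarray(X)-M[:3,3]); c=np.array([c[0],-c[1],-c[2]])
    if name=='wrist':
        r=np.hypot(c[0],c[1]); th=np.arctan2(r,c[2]); k=th/r
        return np.array([p['cx']+p['fx']*c[0]*k,p['cy']+p['fy']*c[1]*k])
    return np.array([p['cx']+p['fx']*c[0]/c[2],p['cy']+p['fy']*c[1]/c[2]])
def tri(rays):
    A=np.zeros((3,3));b=np.zeros(3)
    for o,d in rays:
        P=np.eye(3)-np.outer(d,d);A+=P;b+=P@o
    X=np.linalg.solve(A,b)
    return X,[np.linalg.norm((np.eye(3)-np.outer(d,d))@(X-o)) for o,d in rays]
def Rd(ang):  # tool down; ang(deg)= heading of rod axis (tool z) : rod dir = +-z ; jaws x perpendicular
    a=np.radians(ang); z=np.array([-np.sin(a),np.cos(a),0]);y=np.array([0,0,-1.]);x=np.cross(y,z)
    return np.column_stack([x,y,z])
def uz(z,f,off): return ((z[0]+.5)/f-.5+off[0],(z[1]+.5)/f-.5+off[1])
E
python3 - <<'E'
from h import *
for n,z in [("far",(247,455)),("div",(395,308)),("near",(511,173))]:
    print(n,onz('side',uz(z,6,(168,205)),.064))
# top: rod tip & knob
o=lambda z:uz((z[0],z[1]-308),4.4,(325,190))
tipT=o((56,399)); knT=o((360,490)); coT=o((323,482))
s=lambda z:uz(z,7,(300,130))
tipS=s((110,329)); knS=s((498,132)); coS=s((455,145))
for a,b in [(tipT,tipS),(knT,knS),(coT,coS)]:
    print(tri([ray('top',a),ray('side',b)]), onz('top',a,.039),onz('side',b,.039))
# rack corners top
q=lambda z:uz(z,4.4,(180,160))
for n,z in [("cheekL front",(52,228)),("cheekL back",(52,60)),("cheekR front out",(300,228)),("cheekR back out",(300,58)),("div front L",(164,232)),("div front R",(196,232))]:
    print(n,onz('top',q(z),.088))
E
```

```text
far [0.5362 0.2807 0.064 ]
div [0.5349 0.2    0.064 ]
near [0.54   0.1213 0.064 ]
(array([ 0.539 , -0.1719,  0.0394]), [np.float64(0.0013123189540238777), np.float64(0.0013123189540237502)]) [ 0.5379 -0.1725  0.039 ] [ 0.5405 -0.1718  0.039 ]
(array([ 0.4753, -0.3921,  0.0315]), [np.float64(0.003266212935327457), np.float64(0.003266212935327434)]) [ 0.478 -0.389  0.039] [ 0.4685 -0.3825  0.039 ]
(array([ 0.4816, -0.3635,  0.0385]), [np.float64(0.0015857528740725005), np.float64(0.0015857528740725216)]) [ 0.483  -0.3628  0.039 ] [ 0.4799 -0.3635  0.039 ]
cheekL front [0.5195 0.2781 0.088 ]
cheekL back [0.6375 0.283  0.088 ]
cheekR front out [0.5235 0.1056 0.088 ]
cheekR back out [0.6428 0.1092 0.088 ]
div front L [0.5185 0.2    0.088 ]
div front R [0.5191 0.1778 0.088 ]
```

Rough estimates so far, as (x, y) in m:
- **Rod:** tip at (0.539, -0.172), heading about -16.6°.
- **First hole:** near (0.540, 0.11).

I'll refine these with the wrist camera.

```bash
python3 - <<'E'
from h import *
t0=ctrl.current_t()
def shot(n):
    wp=(np.array(ctrl.current_tool_pos()),np.array(ctrl.current_eef_rot()))
    cv2.imwrite(f"pics/{n}.png",ctrl.read_camera('wrist')); np.savez(f"pics/{n}.npz",p=wp[0],R=wp[1]); print(n,wp[0],ctrl.current_t())
R=Rd(-16.6)
for a in (R,):
  for p in [(.503,-.292,.19),(.503,-.292,.12),(.503,-.292,.02)]: print(ctrl.ik(p,a))
Rr=Rd(1.4)
print(ctrl.ik((.54,.08,.045),Rr),ctrl.ik((.54,-.09,.045),Rr))
a=np.radians(55)
c=np.cos(a);s=np.sin(a)
Rt=np.column_stack([[1,0,0],[0,s,-c],[0,c,s]])
print(ctrl.ik((.535,.02,.12),Rt))
ctrl.goto((.503,-.292,.17),R); shot('w1')
ctrl.move_l((.503,-.292,.105),.15); shot('w2')
E
```

```text
[-36.0175  26.1768  85.1319  -0.      68.6912 -19.4175]
[-36.0175  30.899   89.4644  -0.      59.6365 -19.4175]
[-36.0175  39.0582  93.6492  -0.      47.2926 -19.4175]
[ 2.159  34.9254 98.0364 -0.     47.0381  0.759 ] [-15.7124  35.0084  97.8125  -0.      47.1791 -17.1124]
[-32.396   44.4281  92.2397  44.1363  83.3362 -54.3123]
w1 [ 0.5027 -0.293   0.1701] 1.8583
w2 [ 0.5031 -0.2925  0.1055] 2.4917
```

View pics/w1.png

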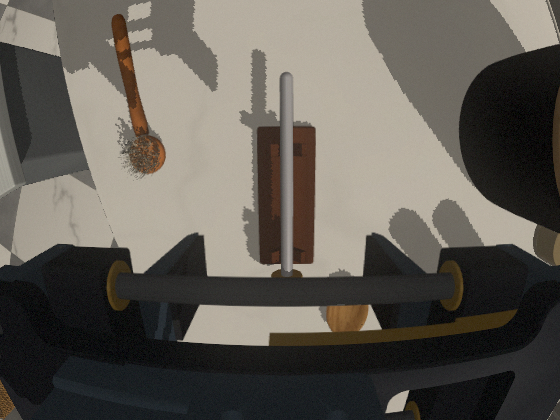

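View pics/w2.png

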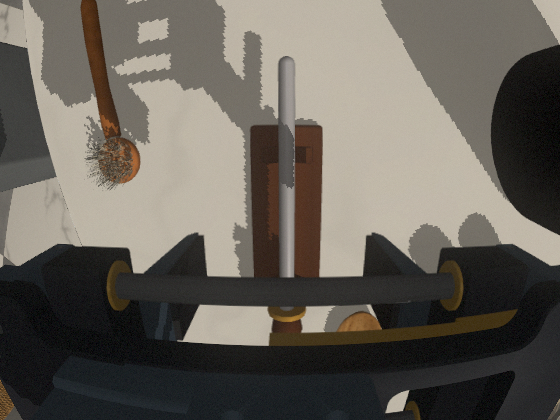

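Both wrist views show the rod nearly vertical in the picture. Its tip is at (287,72) in w1 and (287,57) in w2, with the collar near rows 270 and 312. Now I'll extract the axis.

```bash
python3 - <<'E'
from h import *
R0=np.radians
def load(n):
    d=np.load(f"pics/{n}.npz"); return cv2.imread(f"pics/{n}.png").astype(float),(d['p'],d['R'])
pts={}
for n in ['w1','w2']:
    im,wp=load(n); g=im.mean(2)
    mid=[]
    for r in range(60,265,8):
        row=im[r,260:315]; 
        # rod: low saturation relative to bg (beige/brown): b-r difference
        sat=row[:,2]-row[:,0]
        m=np.where(sat<6)[0]+260
        m=m[(m>275)&(m<300)]
        if len(m)>5: mid.append((r,m.min(),m.max()))
    print(n,mid)
E
```

```text
w1 []
w2 [(140, np.int64(279), np.int64(292)), (156, np.int64(279), np.int64(292)), (180, np.int64(279), np.int64(292))]
```

```bash
python3 - <<'E'
from h import *
for n,rs in [('w1',(85,100,160,200)),('w2',(80,140,200))]:
    im=cv2.imread(f"pics/{n}.png").astype(int)
    for r in rs:
        print(n,r,[tuple(int(v) for v in im[r,c]) for c in range(272,302,2)])
    print([int(im[r,286].mean()) for r in range(48,90)])
E
```

```text
w1 85 [(157, 168, 177), (160, 175, 182), (160, 176, 182), (161, 174, 183), (78, 84, 84), (94, 98, 102), (114, 119, 123), (143, 148, 152), (143, 147, 153), (140, 146, 148), (130, 139, 144), (160, 175, 183), (160, 175, 181), (162, 177, 185), (161, 176, 184)]
w1 100 [(161, 175, 183), (160, 175, 182), (161, 173, 182), (159, 174, 181), (84, 90, 92), (93, 96, 101), (114, 118, 124), (138, 144, 146), (143, 148, 154), (142, 147, 152), (129, 134, 138), (161, 175, 181), (163, 178, 184), (159, 172, 181), (164, 177, 185)]
w1 160 [(36, 51, 79), (38, 51, 79), (36, 49, 79), (39, 54, 80), (58, 64, 75), (86, 88, 93), (111, 114, 120), (131, 135, 140), (141, 144, 148), (138, 143, 148), (120, 124, 128), (40, 55, 85), (36, 57, 84), (35, 52, 82), (35, 51, 79)]
w1 200 [(34, 43, 65), (37, 51, 79), (34, 48, 77), (29, 45, 74), (49, 58, 70), (82, 87, 90), (109, 114, 117), (128, 132, 136), (144, 148, 153), (141, 146, 150), (127, 132, 138), (36, 50, 81), (34, 49, 79), (38, 50, 83), (39, 52, 80)]
[170, 171, 171, 171, 170, 170, 170, 173, 171, 173, 174, 171, 174, 171, 173, 172, 172, 171, 170, 172, 173, 172, 172, 156
[... 314 characters left out ...]
(167, 181, 189), (170, 184, 194)]
w2 140 [(30, 36, 53), (33, 41, 56), (26, 35, 51), (53, 58, 64), (72, 73, 77), (77, 80, 83), (81, 85, 90), (90, 93, 94), (85, 89, 91), (79, 84, 88), (78, 80, 83), (96, 99, 104), (43, 58, 89), (36, 52, 86), (38, 54, 86)]
w2 200 [(38, 54, 80), (36, 49, 79), (33, 48, 80), (42, 52, 73), (74, 75, 80), (100, 102, 107), (115, 119, 123), (132, 135, 141), (151, 156, 162), (144, 150, 156), (142, 145, 153), (100, 108, 118), (34, 53, 84), (31, 51, 84), (39, 56, 86)]
[181, 179, 177, 178, 179, 181, 180, 179, 84, 96, 109, 122, 132, 140, 149, 151, 150, 152, 151, 151, 153, 150, 154, 151, 150, 152, 150, 151, 150, 150, 149, 148, 151, 151, 150, 151, 149, 150, 148, 147, 149, 150]
```

```bash
python3 - <<'E'
from h import *
from scipy.optimize import least_squares
obs=[];tips=[]
for n,tr in [('w1',71.3),('w2',55.6)]:
    d=np.load(f"pics/{n}.npz"); wp=(d['p'],d['R'])
    im=cv2.GaussianBlur(cv2.imread(f"pics/{n}.png"),(3,3),0).astype(float)
    for r in range(80,262,6):
        m=[c for c in range(270,305) if im[r,c,2]-im[r,c,0]<16]
        if m:
            L,Rr=min(m),max(m)
            if 8<Rr-L+1<20: obs.append((n,r,ray('wrist',(L-.5,r),wp),ray('wrist',(Rr+.5,r),wp)))
    cx=[ (o[1]) for o in obs if o[0]==n]; print(n,len(cx))
    tips.append(ray('wrist',(286.6,tr),wp))
# side/top rays of tip
# cylinder fit: line point (x0,z0)+ dir ; tangent distance=6mm
def res(p,which=None):
    P=np.array([p[0],-.292,p[1]]);D=np.array([p[2],1,p[3]]);D/=np.linalg.norm(D);out=[]
    for n,r,a,b in obs:
        if which and n!=which: continue
        for sgn,(o,d) in ((-1,a),(1,b)):
            nn=np.cross(d,D);nn/=np.linalg.norm(nn); dist=nn@(P-o)
            out.append(abs(dist)-.006)
    return np.array(out)
s=least_squares(res,[.503,.039,.3,0]); print(s.x,np.sqrt(np.mean(s.fun**2)),'heading',-np.degrees(np.arctan(s.x[2])))
# center-only fit
print(tri(tips), [o+d*(.039-o[2])/d[2] for o,d in tips])
E
```

```text
w1 28
w2 28
[0.5048 0.0288 0.2966 0.0603] 0.0004319013317260464 heading -16.522928907562502
(array([ 0.5417, -0.17  ,  0.0389]), [np.float64(0.00014903313297762045), np.float64(0.0001490331329773678)]) [array([ 0.5418, -0.17  ,  0.039 ]), array([ 0.5415, -0.1699,  0.039 ])]
```

```bash
cat >> h.py <<'E'
def shot(n,v=True):
    wp=(np.array(ctrl.current_tool_pos()),np.array(ctrl.current_eef_rot()))
    cv2.imwrite(f"pics/{n}.png",ctrl.read_camera('wrist')); np.savez(f"pics/{n}.npz",p=wp[0],R=wp[1]); print(n,wp[0],ctrl.current_t())
def load(n):
    d=np.load(f"pics/{n}.npz"); return cv2.imread(f"pics/{n}.png"),(d['p'],d['R'])
E
python3 - <<'E'
from h import *
for n in ['w1','w2']:
    im,wp=load(n); im=cv2.GaussianBlur(im,(3,3),0).astype(float); P=[]
    for r in range(80,262,6):
        m=[c for c in range(270,305) if im[r,c,2]-im[r,c,0]<16]
        if m and 8<max(m)-min(m)+1<20: P.append(onz('wrist',((min(m)+max(m))/2,r),.039,wp))
    P=np.array(P); k=np.polyfit(P[:,1],P[:,0],1); print(n,k,np.std(P[:,0]-np.polyval(k,P[:,1])),np.polyval(k,-.17),np.polyval(k,-.29),np.degrees(np.arctan(k[0])))
# now rack views; cam above
print(ctrl.current_tool_pos())
a=np.radians(50);c=np.cos(a);s=np.sin(a)
Rt=np.column_stack([[1,0,0],[0,s,-c],[0,c,s]])
for p in [(.535,.02,.14),(.535,.03,.16),(.535,-.02,.16)]: print(ctrl.ik(p,Rt))
ctrl.move_l((.503,-.292,.17),.3)
ctrl.goto((.535,.0,.17),Rt); shot('r1')
ctrl.goto((.535,.06,.20),Rd(1.4)); shot('r2')
E
```

```text
w1 [0.297  0.5915] 0.00039309107380602995 0.5410168708283842 0.5053812528197418 16.539496842103418
w2 [0.2971 0.5915] 0.00013917694627765402 0.5409445023156636 0.505290135984909 16.547722707832854
[ 0.5034 -0.2926  0.106 ]
[-30.8517  40.0517  92.4822  41.6577  81.6589 -50.2551]
[-30.0079  38.0901  92.4949  41.9742  82.6905 -48.4685]
[-34.0928  39.3287  89.1681  39.4712  86.3275 -49.4988]
r1 [ 0.5349 -0.0005  0.1697] 3.9917
r2 [0.5346 0.0596 0.1996] 4.9417
```

View pics/r1.png

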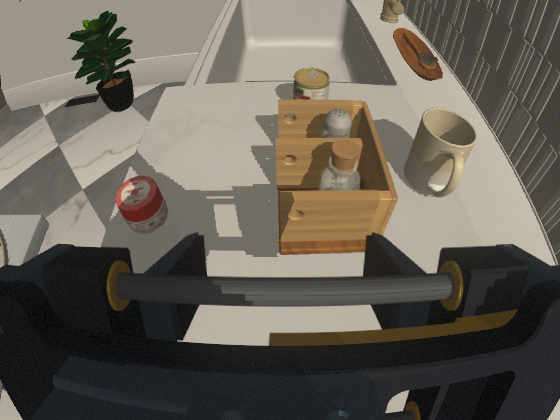

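View pics/r2.png

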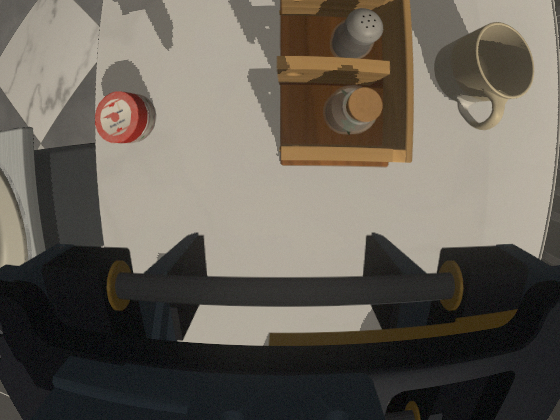

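r1 shows the hole of the near cheek at about (295,212), the divider's at (288,158) and the far cheek's at (289,118). r2 shows the cheek and divider tops, with front edges near column 280. I'll zoom in for sub-pixel positions.

```bash
python3 - <<'E'
import cv2
a=cv2.imread("pics/r1.png")[95:255,265:400]; cv2.imwrite("pics/r1z.png",cv2.resize(a,None,fx=3.7,fy=3.7,interpolation=cv2.INTER_CUBIC))
a=cv2.imread("pics/r2.png")[0:170,270:420]; cv2.imwrite("pics/r2z.png",cv2.resize(a,None,fx=3.5,fy=3.5,interpolation=cv2.INTER_CUBIC))
E
```

```text
(no output)
```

View pics/r1z.png

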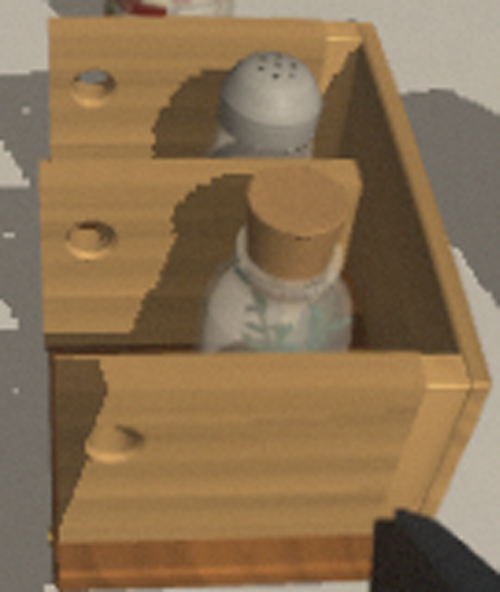

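View pics/r2z.png

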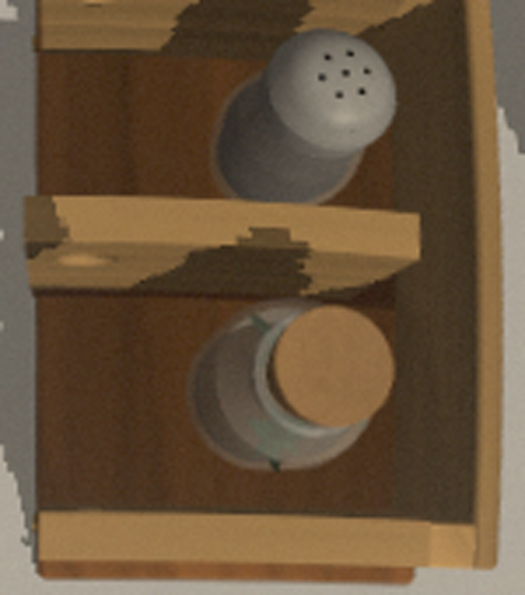

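```bash
python3 - <<'E'
from h import *
_,w1=load('r1'); _,w2=load('r2')
f1=lambda z:uz(z,3.7,(265,95)); f2=lambda z:uz(z,3.5,(270,0))
for n,z in [('near hole',(115,442)),('div hole',(91.5,238.5)),('far hole',(93.5,87)),]: print(n,onz('wrist',f1(z),.064,w1))
for n,z in [('near top fr outer',(53,384)),('near top fr inner',(50,353)),('near top back inner',(425,354)),('div top fr',(40,160)),('far top fr',(49,20))]: print(n,onz('wrist',f1(z),.088,w1))
for n,z in [('near top fr outer',(38,564)),('near top fr inner',(38,513)),('near back outer',(495,568)),('div fr near',(27,225)),('div fr far',(25,197)),('div back far',(419,212)),('far fr near',(37,2))]: print(n,onz('wrist',f2(z),.088,w2))
print(onz('wrist',f2((40,575)),.0,w2),onz('wrist',f2((412,583)),.0,w2))
print(tri([ray('wrist',f1((50,353)),w1),ray('wrist',f2((38,513)),w2)]))
print(tri([ray('wrist',f1((40,160)),w1),ray('wrist',f2((25,197)),w2)]))
E
```

```text
near hole [0.5462 0.1079 0.064 ]
div hole [0.5405 0.1878 0.064 ]
far hole [0.5421 0.2675 0.064 ]
near top fr outer [0.5294 0.1093 0.088 ]
near top fr inner [0.5285 0.1198 0.088 ]
near top back inner [0.6312 0.1204 0.088 ]
div top fr [0.5245 0.1984 0.088 ]
far top fr [0.5261 0.2763 0.088 ]
near top fr outer [0.5297 0.1062 0.088 ]
near top fr inner [0.5294 0.1189 0.088 ]
near back outer [0.6487 0.1107 0.088 ]
div fr near [0.525  0.1914 0.088 ]
div fr far [0.5243 0.1988 0.088 ]
div back far [0.6241 0.2022 0.088 ]
far fr near [0.5258 0.2531 0.088 ]
[0.5294 0.0955 0.    ] [0.6546 0.098  0.    ]
(array([0.529, 0.119, 0.089]), [np.float64(0.00043245669593324236), np.float64(0.00043245669593291395)])
(array([0.5243, 0.1989, 0.0875]), [np.float64(9.196345164795143e-05), np.float64(9.196345164790121e-05)])
```

Measurements agree to a few mm:
- **Rod tip:** (0.541, -0.170, 0.039), heading -16.5°.
- **First hole:** about (0.546, 0.106, 0.064), rack yaw about 1.4°.
- **Divider:** about 3 mm towards the front.

Now I'll grasp the rod.

```bash
python3 - <<'E'
from h import *
h=-16.54; a=np.radians(-h); u=np.array([np.sin(a),np.cos(a)])
y=-.1700; tip=np.array([.5915+.297*y,y]); g=tip-.128*u; print(g)
R=Rd(h)
ctrl.goto((*g,.11),R)
print(ctrl.current_tool_pos(),ctrl.current_contact_force())
print('contact',ctrl.move_l((*g,.0205),.12,contact_N=6)); print(ctrl.current_tool_pos())
shot('g0')
ctrl.command_gripper(0.0)
print(ctrl.current_grip_width()*91,ctrl.current_contact_force(),ctrl.current_wrist_torque(),ctrl.current_tool_pos())
ctrl.move_l((*g,.0305),.03); print(ctrl.current_contact_force())
ctrl.move_l((*g,.11),.15)
print(ctrl.current_grip_width()*91,ctrl.current_contact_force(),ctrl.current_wrist_torque(),ctrl.current_t())
shot('g1')
E
```

```text
[ 0.5046 -0.2927]
[ 0.5049 -0.2919  0.1102] [0.1896 0.417  0.1301]
contact False
[ 0.505  -0.2928  0.0211]
g0 [ 0.505  -0.2928  0.0211] 7.25
10.903411475093701 [-0.2907 -0.1525  0.0795] [ 0.0188 -0.073   0.0427] [ 0.5046 -0.2927  0.0205]
[-0.2212  0.2283 -1.971 ]
10.755916795922056 [-0.3704  0.868  -2.9369] [-0.0582 -0.0431 -0.0119] 9.6083
g1 [ 0.5042 -0.2924  0.1093] 9.6583
```

View pics/g1.png

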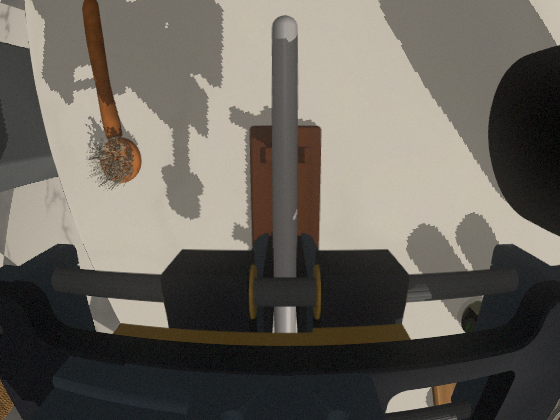

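```bash
python3 - <<'E'
from h import *
im,wp=load('g1')
print([int(v) for v in im[8:30,285].mean(1)])
imb=cv2.GaussianBlur(im,(3,3),0).astype(float)
for r in (20,30,45,60,80,100): print(r,[ (c) for c in range(262,308) if imb[r,c,2]-imb[r,c,0]<16][::25], end=' '); 
row=[c for c in range(262,308) if imb[60,c,2]-imb[60,c,0]<16]; print(min(row),max(row))
I=(np.zeros(3),np.eye(3))
print('pred tip px',proj('wrist',(0,-.019,.128),I),proj('wrist',(0,-.019,.10),I),proj('wrist',(0,-.019,.06),I))
for r in (20,30,45,60,80,100,120,150):
    m=[c for c in range(262,308) if imb[r,c,2]-imb[r,c,0]<16]
    o,d=ray('wrist',((min(m)+max(m))/2,r),I); X=o+d*(-.019-o[1])/d[1]; print(r,min(m),max(m),X)
o,d=ray('wrist',(285,15.5),I); print('tip',o+d*(-.019-o[1])/d[1])
H=np.array([.5460,.1062]); u=np.array([-.0244,.9997]); R=Rd(1.4)
p=H-.158*u
ctrl.goto((*(p-[0,.03]),.09),R); ctrl.goto((*p,.045),R); shot('i0')
print(ctrl.current_contact_force(),ctrl.current_wrist_torque())
cv2.imwrite('pics/i0s.png',ctrl.read_camera('side'))
E
```

```text
[184, 182, 184, 181, 185, 182, 184, 118, 98, 107, 123, 130, 136, 142, 150, 154, 157, 155, 157, 157, 157, 157]
20 [274] 30 [272] 45 [272, 297] 60 [272, 297] 80 [272, 297] 100 [272, 297] 272 297
pred tip px [284.1851  15.3558] [284.1723  70.4027] [284.1667 154.9962]
20 274 294 [-0.0001 -0.019   0.1255]
30 272 296 [-0.0001 -0.019   0.1203]
45 272 297 [ 0.0001 -0.019   0.1126]
60 272 297 [ 0.0002 -0.019   0.1051]
80 272 297 [ 0.0002 -0.019   0.0954]
100 272 297 [ 0.0002 -0.019   0.0858]
120 262 301 [-0.0012 -0.019   0.0764]
150 273 297 [ 0.0004 -0.019   0.0623]
tip [ 0.0004 -0.019   0.1279]
i0 [ 0.5493 -0.0525  0.0442] 10.9167
[ 0.4908 -0.4443 -1.2839] [-0.0556 -0.0949  0.0431]
```

View pics/i0.png

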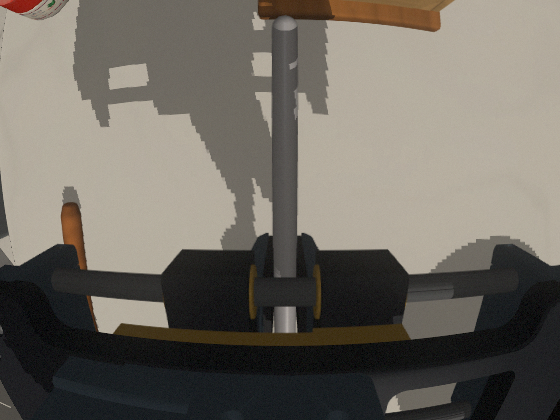

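View pics/i0s.png

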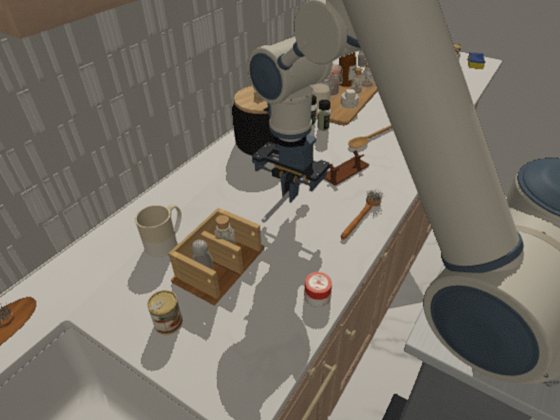

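```bash
python3 - <<'E'
from h import *
im,wp=load('i0')
cv2.imwrite('pics/i0z.png',cv2.resize(im[0:40,240:450],None,fx=3.8,fy=3.8,interpolation=cv2.INTER_CUBIC))
for i in range(6): print(np.array(ctrl.current_tool_pos()),np.array(ctrl.current_contact_force()))
print(np.array(ctrl.current_eef_rot()))
im=cv2.imread('pics/i0s.png'); cv2.imwrite('pics/i0sz.png',cv2.resize(im[170:300,165:305],None,fx=4.5,fy=4.5,interpolation=cv2.INTER_CUBIC))
E
```

```text
[ 0.5506 -0.0532  0.0456] [ 0.8782  0.1828 -1.2009]
[ 0.5506 -0.0532  0.0456] [ 0.8782  0.1828 -1.2009]
[ 0.5506 -0.0532  0.0456] [ 0.8782  0.1828 -1.2009]
[ 0.5506 -0.0532  0.0456] [ 0.8782  0.1828 -1.2009]
[ 0.5506 -0.0532  0.0456] [ 0.8782  0.1828 -1.2009]
[ 0.5506 -0.0532  0.0456] [ 0.8782  0.1828 -1.2009]
[[ 0.9997  0.0013 -0.023 ]
 [ 0.023  -0.0004  0.9997]
 [ 0.0012 -1.     -0.0005]]
```

View pics/i0z.png

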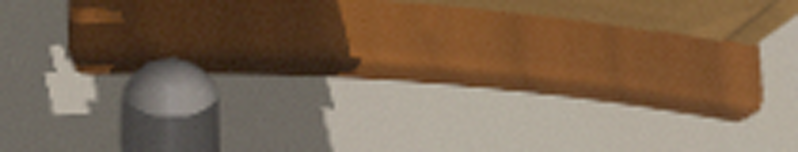

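View pics/i0sz.png

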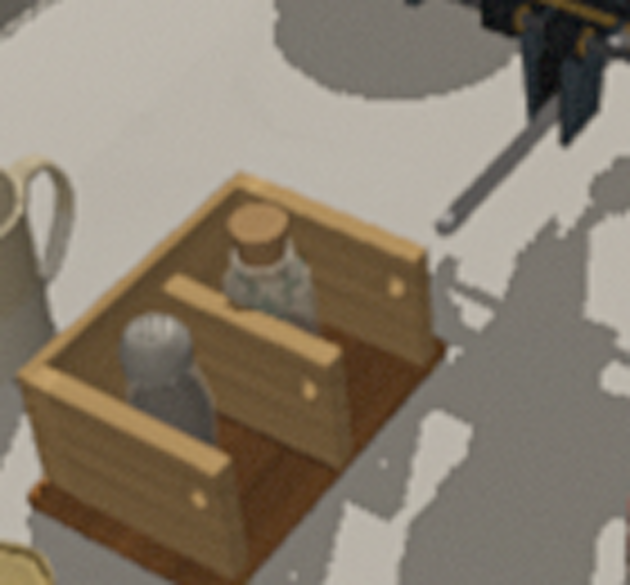

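```bash
python3 - <<'E'
from h import *
im,_=load('i0'); wp=(np.array([.5499,-.0517,.045]),Rd(1.4))
f=lambda z:uz(z,3.8,(240,0))
for z in [(72,72),(738,120)]: print('base corner',onz('wrist',f(z),.0,wp))
print('tip',onz('wrist',f((171,58)),.064,wp))
g=lambda z:uz(z,4.5,(165,170))
# tip most-forward rounded: centre of sphere seen ~ (447,221); world tip-centre = tip-6mm
print('side tip centre',onz('side',g((447,221)),.064),'tool says',wp[0][:2]+.122*np.array([-.0244,.9997]))
print('proj', [ (np.array(proj('side',(*(wp[0][:2]+l*np.array([-.0244,.9997])),.064)))-[165,170])*4.5 for l in (.122,.06)])
for n,z in [("far",(199,498)),("div",(309,389)),("near",(397,287))]: print(n,onz('side',g(z),.064))
E
```

```text
base corner [0.5288 0.0982 0.    ]
base corner [0.6526 0.1014 0.    ]
tip [0.5467 0.0765 0.064 ]
side tip centre [0.5466 0.0668 0.064 ] tool says [0.5469 0.0703]
proj [array([441.0148, 222.7678]), array([503.3127, 156.6999])]
far [0.5363 0.2803 0.064 ]
div [0.5349 0.2005 0.064 ]
near [0.5399 0.1211 0.064 ]
```

```bash
cat >> h.py <<'E'
H=np.array([.5460,.1075]); U=np.array([-.0244,.9997])
def tcp(depth,dx=0,z=.045,L=.128):  # tip at depth past hole_near along rack axis
    p=H+(depth-L)*U; return (p[0]+dx,p[1],z)
def st(): print('t',ctrl.current_t(),'p',np.array(ctrl.current_tool_pos()),'F',np.array(ctrl.current_contact_force()),'M',np.array(ctrl.current_wrist_torque()))
E
python3 - <<'E'
from h import *
print(ctrl.move_l(tcp(-.008),.06,contact_N=5)); st()
print(ctrl.move_l(tcp(.022),.025,contact_N=4)); st()
cv2.imwrite('pics/i1s.png',cv2.resize(ctrl.read_camera('side')[170:300,165:305],None,fx=4.5,fy=4.5,interpolation=cv2.INTER_CUBIC))
shot('i1')
E
```

```text
False
t 11.5083 p [ 0.5494 -0.0281  0.0451] F [ 0.3747 -0.4153 -1.5606] M [-0.0293 -0.1279 -0.0805]
False
t 12.8583 p [0.5486 0.0014 0.045 ] F [-0.2639 -0.6629 -2.1711] M [-0.054  -0.1123  0.004 ]
i1 [0.5486 0.0014 0.045 ] 12.9583
```

View pics/i1s.png

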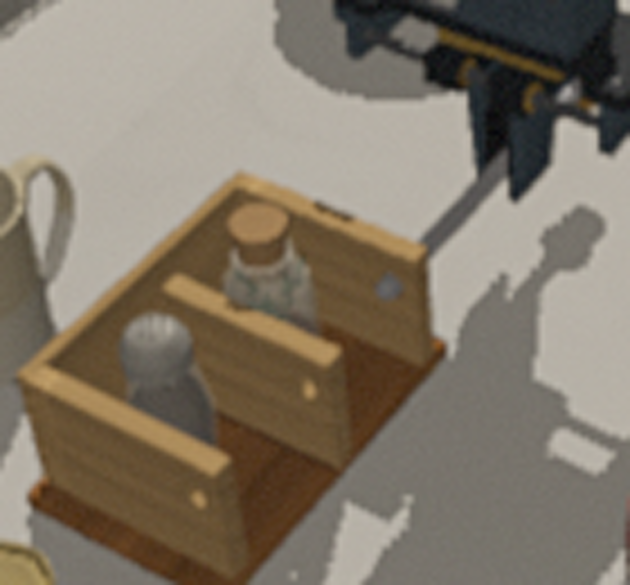

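View pics/i1.png

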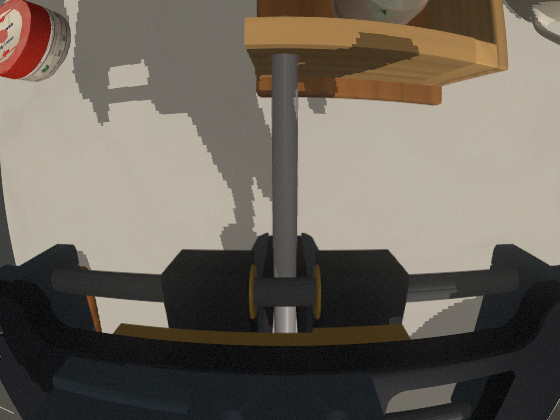

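The rod tip is through the first cheek with no contact force; i1s shows it emerging at about (388,286). Next I'll advance to just short of the divider and feel the play.

```bash
python3 - <<'E'
from h import *
print(ctrl.move_l(tcp(.066),.04,contact_N=3)); st()
p=np.array(tcp(.066))
for d in [(.0025,0,0),(-.0025,0,0),(0,0,.0025),(0,0,-.0025)]:
    F0=np.array(ctrl.current_contact_force())
    c=ctrl.move_l(p+d,.012,contact_N=2.5); q=np.array(ctrl.current_tool_pos()); 
    q=np.mean([np.array(ctrl.current_tool_pos()) if not ctrl.sleep(.02) else 0 for _ in range(6)],0)
    print(d,c,q-p,np.array(ctrl.current_contact_force())-F0)
    ctrl.move_l(p,.02)
st(); shot('i2')
E
```

```text
False
t 14.2083 p [0.5475 0.0453 0.045 ] F [-0.0695 -0.5901 -0.628 ] M [-0.0251 -0.1138 -0.0511]
(0.0025, 0, 0) True [ 0.0011 -0.0002 -0.0006] [-0.852  -0.1306  0.6536]
(-0.0025, 0, 0) True [-0.0016 -0.0001 -0.0002] [ 3.5522 -0.3382  1.7892]
(0, 0, 0.0025) True [-0.0008 -0.      0.0017] [ 0.6025  1.2191 -1.1355]
(0, 0, -0.0025) True [-0.0001 -0.     -0.002 ] [ 1.2281 -1.4272  4.3837]
t 16.625 p [0.5474 0.0456 0.045 ] F [ 0.5841  0.9757 -1.2689] M [-0.0495 -0.0946  0.0032]
i2 [0.5474 0.0456 0.045 ] 16.675
```

View pics/i2.png

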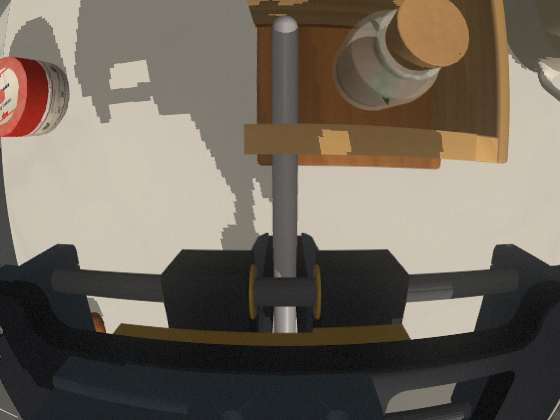

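```bash
python3 - <<'E'
from h import *
for d in (.076,.082,.088,.096,.104):
    c=ctrl.move_l(tcp(d,dx=-.0002),.02,contact_N=9); print(d,c); st()
    if c: break
shot('i3'); cv2.imwrite('pics/i3s.png',cv2.resize(ctrl.read_camera('side')[170:300,165:305],None,fx=4.5,fy=4.5,interpolation=cv2.INTER_CUBIC))
E
```

```text
0.076 False
t 17.325 p [0.5471 0.0556 0.045 ] F [ 0.6515  0.5554 -0.8282] M [-0.0231 -0.1284  0.0167]
0.082 False
t 17.775 p [0.5469 0.0616 0.045 ] F [ 0.0655  0.1838 -1.3038] M [-0.045  -0.1143  0.0584]
0.088 False
t 18.225 p [0.5465 0.0678 0.0449] F [-2.1929  1.9654 -2.0164] M [0.164  0.2354 0.3316]
0.096 False
t 18.775 p [0.5466 0.0758 0.045 ] F [-2.5373  1.5227 -1.0468] M [0.1539 0.2282 0.2342]
0.104 False
t 19.325 p [0.5464 0.0837 0.045 ] F [-1.7445  0.8143 -1.3994] M [0.2118 0.2578 0.2041]
i3 [0.5464 0.0837 0.045 ] 19.375
```

View pics/i3.png

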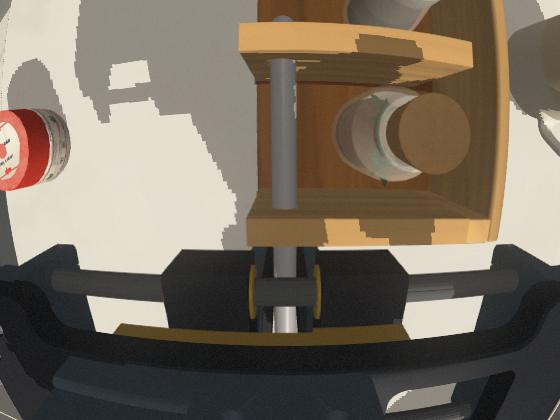

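View pics/i3s.png

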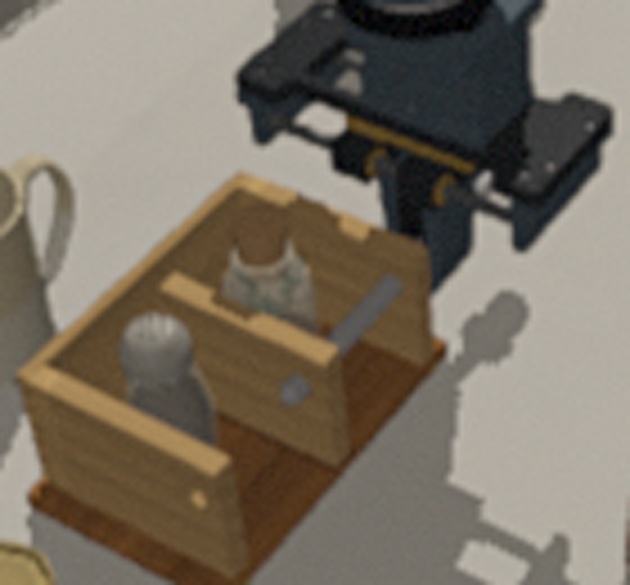

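The rod is through the cheek and the divider, with lateral force around 2 N and the tip about 18 mm beyond the divider. I'll release it and look.

```bash
python3 - <<'E'
from h import *
ctrl.command_gripper(0.4); st()
p=np.array(tcp(.104,dx=-.0002))
ctrl.move_l(p+[0,0,.085],.15); st()
ctrl.move_l(p+[0.003,-.13,.085],.25); st()
shot('k0'); 
s=ctrl.read_camera('side'); cv2.imwrite('pics/k0s.png',s); cv2.imwrite('pics/k0sz.png',cv2.resize(s[150:300,165:325],None,fx=4.2,fy=4,interpolation=cv2.INTER_CUBIC))
E
```

```text
t 20.0 p [0.5465 0.0835 0.045 ] F [ 0.0424 -0.3296  0.0435] M [-0.0364 -0.1621  0.0133]
t 20.7167 p [0.546  0.0835 0.1294] F [ 0.4691  0.3872 -0.6637] M [ 0.0076 -0.0815 -0.0421]
t 21.3833 p [ 0.5488 -0.0465  0.1292] F [-0.3881  0.0077 -0.2056] M [ 0.0441 -0.1001  0.0644]
k0 [ 0.5488 -0.0465  0.1292] 21.4333
```

View pics/k0.png

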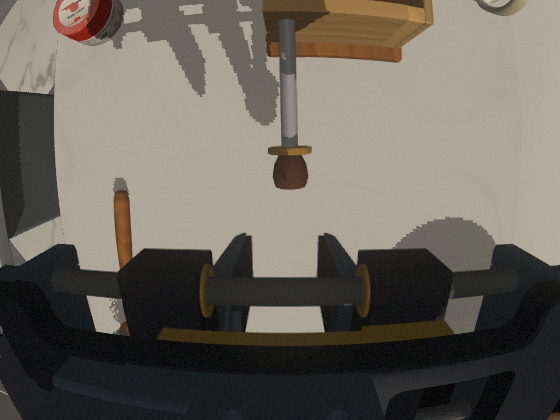

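View pics/k0sz.png

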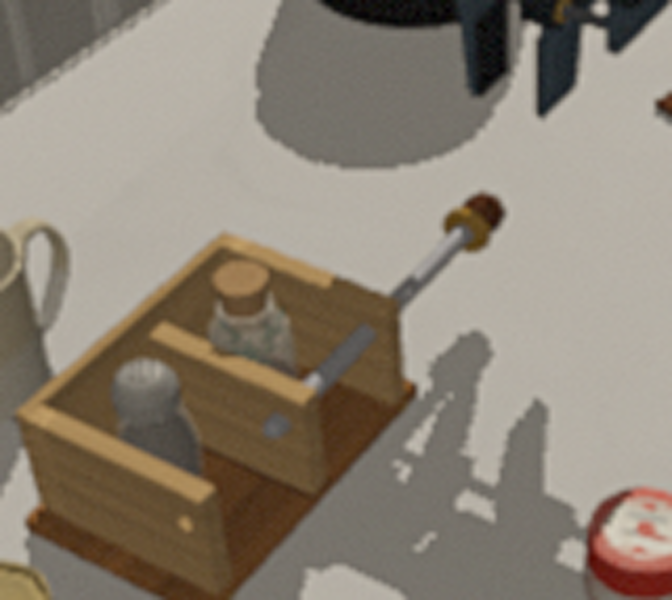

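The rod rests in the cheek and divider, with its collar at wrist pixel (290,150), far from the rack, and the knob end at (290,187). I'll locate the knob and start pushing with closed fingers.

```bash
python3 - <<'E'
from h import *
im,wp=load('k0'); wp=(np.array(tcp(.104,dx=-.0002))+[.003,-.13,.085],Rd(1.4))
for z in (.055,.060,.064): print(z,onz('wrist',(290.5,187),z,wp),onz('wrist',(290,150),z,wp))
m=cv2.inRange(im[140:195,265:320],(0,0,20),(45,60,110)); c,r=np.where(m>0)[::-1]; print('knob col mean',265+c.mean(),140+r.max())
x0=onz('wrist',(290.5,187),.06,wp)[0]
ctrl.command_gripper(0.0)
yk=H[1]+(.104-.228)*U[1]; print('knob y exp',yk)
P=np.array([x0,yk-.045,.13]); ctrl.move_l(P,.2)
P[2]=.041; print(ctrl.move_l(P,.15,contact_N=5)); st()
c=ctrl.move_l((P[0],yk-.005,.041),.03,contact_N=1.5); print(c); st()
ctrl.sleep(.1); st(); shot('k1'); cv2.imwrite('pics/k1s.png',cv2.resize(ctrl.read_camera('side')[150:300,165:325],None,fx=4.2,fy=4,interpolation=cv2.INTER_CUBIC))
E
```

```text
0.055 [ 0.5531 -0.0169  0.055 ] [0.552  0.0114 0.055 ]
0.06 [ 0.553  -0.0161  0.06  ] [0.5519 0.0116 0.06  ]
0.064 [ 0.5529 -0.0155  0.064 ] [0.5518 0.0118 0.064 ]
knob col mean 289.4354207436399 188
knob y exp -0.016462800000000014
False
t 23.1583 p [ 0.5534 -0.0614  0.0416] F [-0.0131  0.4169  0.8238] M [-0.0163 -0.126   0.0096]
True
t 24.1833 p [ 0.5528 -0.0275  0.0407] F [-0.5631  0.0528 -0.3904] M [ 0.0358 -0.1677 -0.0003]
t 24.2833 p [ 0.5526 -0.0278  0.0406] F [ 0.3679 -0.066   0.205 ] M [-0.0016 -0.12   -0.0311]
k1 [ 0.5526 -0.0278  0.0406] 24.3333
```

View pics/k1.png

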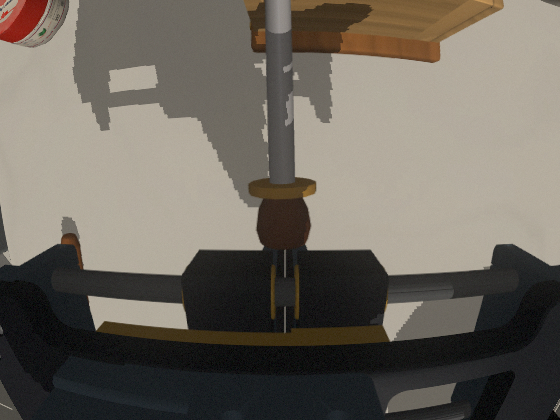

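View pics/k1s.png

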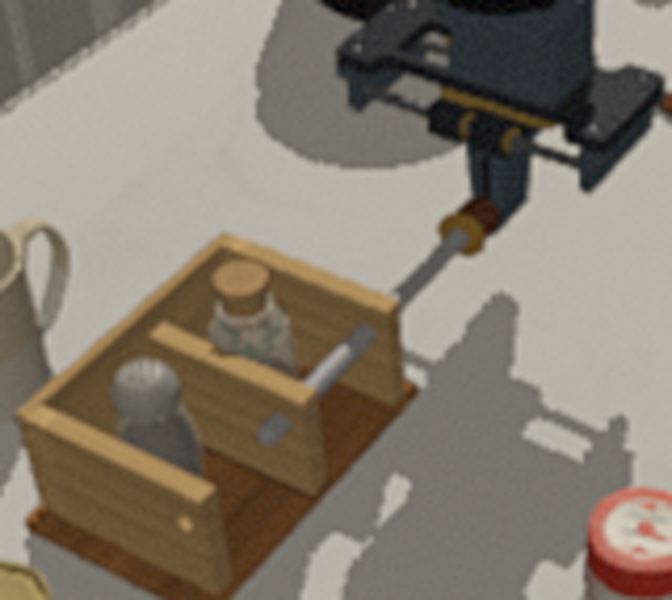

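```bash
python3 - <<'E'
from h import *
im,wp=load('k1'); wp=(np.array([.5529,-.0277,.041]),Rd(1.4))
print(onz('wrist',(283,184),.062,wp), onz('wrist',(283,250),.062,wp))
# push in steps along U
p0=np.array([.5530,-.0277]); 
for s in (.015,.030,.040):
    q=p0+s*U; c=ctrl.move_l((q[0],q[1],.041),.03,contact_N=8); print(s,c); st()
    if c: break
shot('k2'); cv2.imwrite('pics/k2s.png',cv2.resize(ctrl.read_camera('side')[150:300,165:325],None,fx=4.2,fy=4,interpolation=cv2.INTER_CUBIC))
E
```

```text
[0.5509 0.0188 0.062 ] [ 0.5517 -0.0138  0.062 ]
0.015 False
t 25.0417 p [ 0.5526 -0.0126  0.041 ] F [ 0.7053 -0.9845  0.1835] M [-0.027  -0.1104 -0.0262]
0.03 False
t 25.6917 p [0.5523 0.0024 0.041 ] F [0.5049 0.7528 0.1744] M [-0.0104 -0.0803 -0.0013]
0.04 False
t 26.175 p [0.552  0.0125 0.041 ] F [-0.8605 -0.2693 -0.4684] M [-0.0697 -0.1195  0.0067]
k2 [0.552  0.0125 0.041 ] 26.225
```

View pics/k2.png

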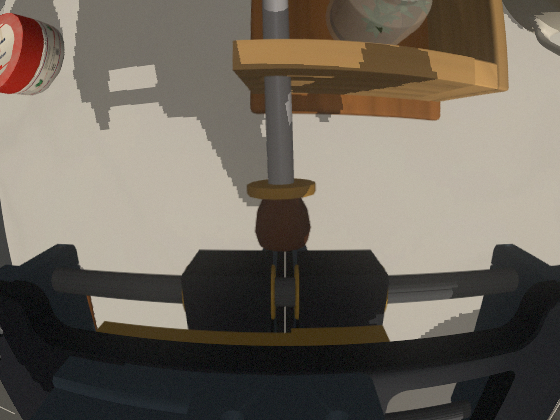

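View pics/k2s.png

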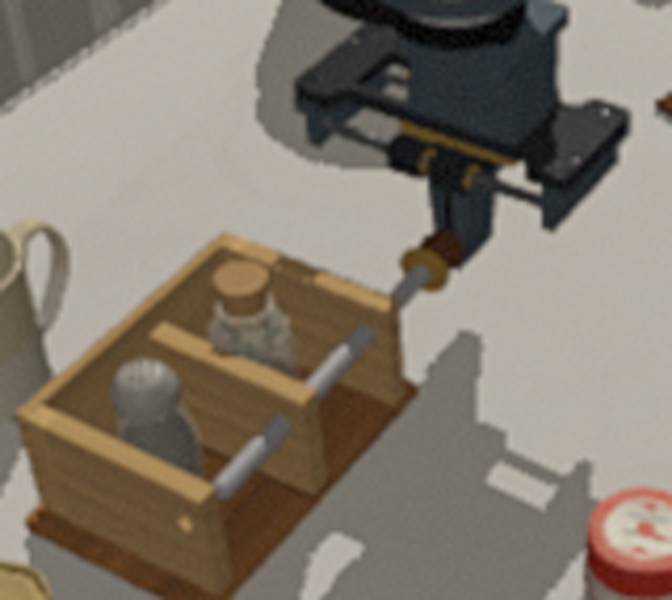

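```bash
python3 - <<'E'
from h import *
Rk=Rd(1.4)
def rodline(n,pos,rows,z=.062,lo=255,hi=305):
    im,_=load(n); im=cv2.GaussianBlur(im,(3,3),0).astype(float); P=[]
    for r in rows:
        sat=im[r,:,2]-im[r,:,0]; m=[c for c in range(lo,hi) if sat[c]<14 and True]
        P.append((r,min(m),max(m)) if m else (r,)); 
        if m:
            X=onz('wrist',((min(m)+max(m))/2,r),z,(pos,Rk)); d=X[:2]-H; s=d@U; e=d@np.array([U[1],-U[0]]); P[-1]+=(round(s*1e3,1),round(e*1e3,2))
    return P
for n,pos,rows in [('k1',np.array([.5529,-.0277,.041]),range(60,180,15)),('k2',np.array([.552,.0123,.041]),list(range(80,180,12))+[2,6])]:
    for x in rodline(n,pos,rows): print(n,x)
im,_=load('k0')
for x in rodline('k0',np.array(tcp(.104,dx=-.0002))+[.003,-.13,.085],range(40,140,15)): print('k0',x)
im=cv2.imread('pics/k2.png'); cv2.imwrite('pics/k2z.png',cv2.resize(im[0:260,220:340],None,fx=2.3,fy=2.3,interpolation=cv2.INTER_CUBIC))
im=cv2.imread('pics/i3.png'); cv2.imwrite('pics/i3z.png',cv2.resize(im[0:260,220:340],None,fx=2.3,fy=2.3,interpolation=cv2.INTER_CUBIC))
E
python3 -c "
import cv2,numpy as np
cv2.imwrite('pics/cmp.png',np.hstack([cv2.imread('pics/i3z.png'),cv2.imread('pics/k2z.png')]))"
```

```text
k1 (60, 255, 304, np.float64(-30.7), np.float64(1.15))
k1 (75, 255, 304, np.float64(-37.9), np.float64(1.15))
k1 (90, 255, 302, np.float64(-45.0), np.float64(0.7))
k1 (105, 255, 293, np.float64(-52.0), np.float64(-1.35))
k1 (120, 255, 293, np.float64(-59.0), np.float64(-1.35))
k1 (135, 255, 293, np.float64(-65.9), np.float64(-1.37))
k1 (150, 255, 293, np.float64(-72.9), np.float64(-1.39))
k1 (165, 255, 294, np.float64(-79.8), np.float64(-1.19))
k2 (80, 265, 289, np.float64(-0.3), np.float64(0.09))
k2 (92, 265, 289, np.float64(-6.0), np.float64(0.1))
k2 (104, 266, 290, np.float64(-11.6), np.float64(0.55))
k2 (116, 255, 291, np.float64(-17.1), np.float64(-1.73))
k2 (128, 256, 291, np.float64(-22.7), np.float64(-1.51))
k2 (140, 255, 292, np.float64(-28.2), np.float64(-1.53))
k2 (152, 255, 292, np.float64(-33.8), np.float64(-1.55))
k2 (164, 259, 292, np.float64(-39.4), np.float64(-0.65))
k2 (176, 257, 293, np.float64(-45.0), np.float64(-0.9))
k2 (2, 263, 286, np.float64(39.1), np.float64(-1.17))
k2 (6, 263, 286, np.float64(37.0), np.float64(-1.16))
k0 (40, 256, 293, np.float64(-12.9), np.float64(-7.82))
k0 (55, 255, 294, np.float64(-24.8), np.float64(-7.79))
k0 (70, 255, 295, np.float64(-36.4), np.float64(-7.4))
k0 (85, 255, 295, np.float64(-47.8), np.float64(-7.39))
k0 (100, 256, 296, np.float64(-59.0), np.float64(-6.66))
k0 (115, 255, 296, np.float64(-70.1), np.float64(-7.03))
k0 (130, 281, 297, np.float64(-81.2), np.float64(2.77))
```

View pics/cmp.png

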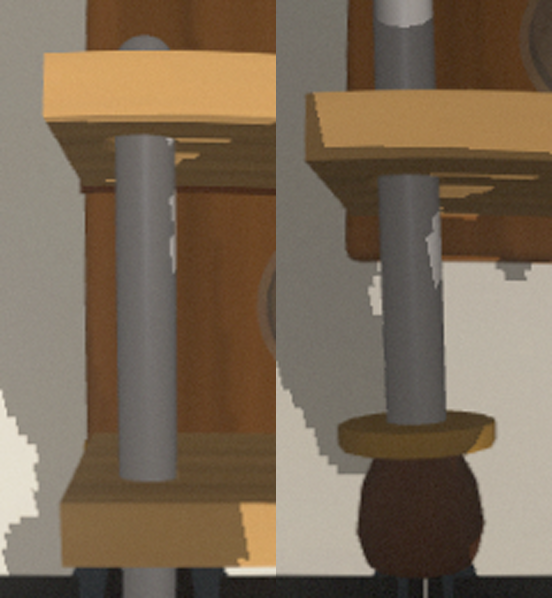

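```bash
python3 - <<'E'
from h import *
Rk=Rd(1.4); N=np.array([U[1],-U[0]])
def se(name,px,z,pos):
    X=onz('wrist',px,z,(pos,Rk)); d=X[:2]-H; print(name,'s %.1f e %.2f'%(d@U*1e3,d@N*1e3))
f=lambda z:(z[0]/2.3+220-.3,z[1]/2.3-.3)
pi3=np.array(tcp(.104,dx=-.0002))
for n,z in [('cheek fr outer',(62,567)),('cheek fr inner',(64,500)),('div fr near',(44,123)),('div fr far',(45,54))]: se('i3 '+n,f(z),.088,pi3)
for n,z in [('base fr a',(87,5)),('base fr b',(84,300)),('base fr c',(84,420))]: se('i3 '+n,f(z),.010,pi3)
for n,z in [('rod row s',(148.5,470)),('rod mid',(147.5,300)),('rod top',(145.5,140)),('tip',(145,36))]: se('i3 '+n,f(z),.064,pi3)
pk2=np.array([.552,.0123,.041]); g=lambda z:((z[0]-276)/2.3+220-.3,z[1]/2.3-.3)
for n,z in [('cheek fr outer',(306,160)),('cheek fr inner',(307,93)),('base corner',(348,262))]: se('k2 '+n,g(z),.088 if 'ch' in n else 0,pk2)
for n,z in [('rod a',(416,420)),('rod b',(413,330)),('rod c',(409.5,180)),('rod d',(404,60)),('rod e',(403.5,5))]: se('k2 '+n,g(z),.063,pk2)
E
```

```text
i3 cheek fr outer s -0.3 e -16.27
i3 cheek fr inner s 12.3 e -15.50
i3 div fr near s 78.8 e -18.30
i3 div fr far s 91.8 e -18.33
i3 base fr a s 135.0 e -17.70
i3 base fr b s 48.5 e -18.11
i3 base fr c s 15.1 e -18.48
i3 rod row s s 12.5 e -0.47
i3 rod mid s 47.7 e -0.68
i3 rod top s 80.8 e -1.08
i3 tip s 104.0 e -1.20
k2 cheek fr outer s 0.0 e -16.15
k2 cheek fr inner s 12.0 e -16.13
k2 base corner s -11.9 e -18.08
k2 rod a s -47.8 e 1.69
k2 rod b s -29.7 e 1.13
k2 rod c s 0.5 e 0.45
k2 rod d s 26.1 e -0.69
k2 rod e s 38.8 e -0.85
```

The rod is yawed about 1.7°, because the divider is still about 2 mm to the front. That puts the tip roughly 4 mm off the third hole. Instead of forcing it, I'll nudge the knob sideways towards the front, so the rod draws the divider into line.

```bash
cat >> h.py <<'E'
N=np.array([U[1],-U[0]])
def se(s,e,z): p=H+s*U+e*N; return (p[0],p[1],z)
def tose(p): d=np.array(p[:2])-H; return d@U*1e3,d@N*1e3
E
python3 - <<'E'
from h import *
p=np.array(ctrl.current_tool_pos()); s0,e0=tose([.552,.0123]); print(s0,e0)
ctrl.move_l(se(-.120,e0/1e3,.041),.1)
ctrl.move_l(se(-.120,.045,.041),.2)
ctrl.move_l(se(-.079,.045,.041),.15,contact_N=4); st()
c=ctrl.move_l(se(-.079,.020,.041),.02,contact_N=1.2); q=np.array(ctrl.current_tool_pos()); print(c,tose(q)); st(); shot('n1')
E
```

```text
-95.31784 3.675320000000006
t 27.2417 p [0.5926 0.0009 0.0405] F [ 0.0283 -0.4461 -1.39  ] M [ 0.0143 -0.0437 -0.0242]
True (np.float64(-83.71076281560076), np.float64(23.971127260353416))
t 28.75 p [0.572  0.0244 0.0408] F [1.8054 0.4832 0.9103] M [ 0.0169 -0.3119 -0.0146]
n1 [0.572  0.0244 0.0408] 28.8
```

View pics/n1.png

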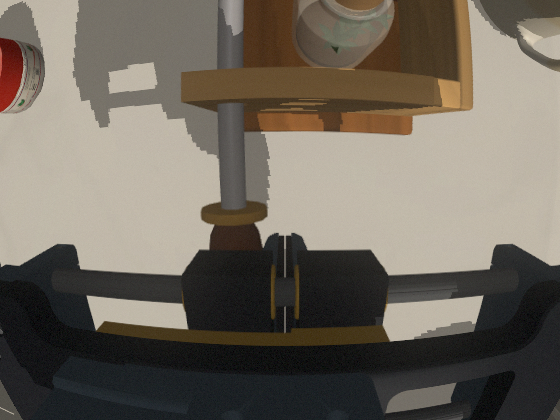

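```bash
python3 - <<'E'
from h import *
for e in (.0215,.0195):
    c=ctrl.move_l(se(-.0837,e,.041),.015,contact_N=6); print(c,tose(ctrl.current_tool_pos())); st()
shot('n2')
im=cv2.imread('pics/n2.png'); cv2.imwrite('pics/n2z.png',cv2.resize(im[0:260,170:330],None,fx=2.3,fy=2.3,interpolation=cv2.INTER_CUBIC))
E
```

```text
False (np.float64(-83.86810954555364), np.float64(21.646445554430663))
t 29.1 p [0.5697 0.0242 0.0411] F [ 2.7058 -0.8318  0.7131] M [-0.3542 -0.5571 -0.043 ]
False (np.float64(-83.76414103949632), np.float64(19.477785528831383))
t 29.3833 p [0.5675 0.0242 0.041 ] F [ 2.5638 -2.852   0.1647] M [-0.345  -0.5669  0.0048]
n2 [0.5675 0.0242 0.041 ] 29.4333
```

View pics/n2z.png

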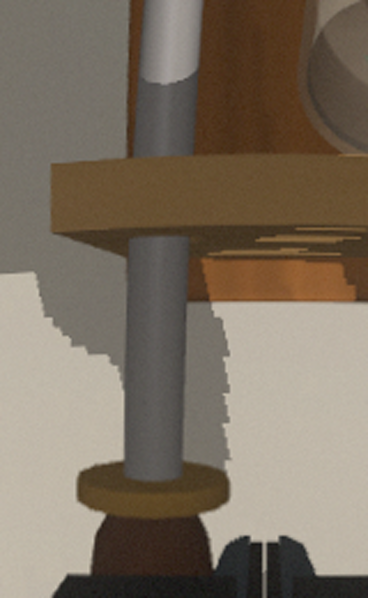

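```bash
cat >> h.py <<'E'
def line(pts,pos,z=.063):
    L=[]
    for px in pts: L.append(tose(onz('wrist',px,z,(pos,Rd(1.4)))))
    L=np.array(L);k=np.polyfit(L[:,0],L[:,1],1); print(L.round(2).tolist()); print('slope %.4f e(0)=%.2f e(80)=%.2f e(160)=%.2f'%(k[0],k[1],np.polyval(k,80),np.polyval(k,160)))
E
python3 - <<'E'
from h import *
f=lambda z:(z[0]/2.3+170-.3,z[1]/2.3-.3)
pos=np.array(se(-.0837,.0195,.041))
line([f(z) for z in [(154,462),(155,400),(156,320),(157,245),(165,150),(168,80),(174,4)]],pos)
line([f(z) for z in [(154,462),(155,400),(156,320),(157,245)]],pos)
line([f(z) for z in [(51,233),(51,163)]],pos,.088)
E
```

```text
[[-44.78, -3.23], [-31.99, -2.66], [-15.84, -2.16], [-0.75, -1.83], [18.73, -0.27], [33.77, 0.16], [51.11, 1.06]]
slope 0.0452 e(0)=-1.34 e(80)=2.28 e(160)=5.89
[[-44.78, -3.23], [-31.99, -2.66], [-15.84, -2.16], [-0.75, -1.83]]
slope 0.0316 e(0)=-1.73 e(80)=0.79 e(160)=3.32
[[-0.03, -16.43], [12.21, -16.49]]
slope -0.0050 e(0)=-16.43 e(80)=-16.83 e(160)=-17.24
```

The nudge went slightly past: slope is now +0.04, with the divider about 1 mm behind the line. I'll bring the knob back from the other side until the rod is parallel to the rack.

```bash
python3 - <<'E'
from h import *
z=.041
ctrl.move_l(se(-.0837,.030,z),.1)
ctrl.move_l(se(-.125,.030,z),.15)
ctrl.move_l(se(-.125,-.045,z),.25)
ctrl.move_l(se(-.0837,-.045,z),.15)
ctrl.move_l(se(-.0837,-.033,z),.05)
shot('n3a')
c=ctrl.move_l(se(-.0837,-.0250,z),.02,contact_N=3); print(c,tose(ctrl.current_tool_pos())); st(); shot('n3')
im=np.hstack([cv2.imread('pics/%s.png'%n)[0:260,250:400] for n in ('n3a','n3')]); cv2.imwrite('pics/n3z.png',cv2.resize(im,None,fx=2.3,fy=2.3,interpolation=cv2.INTER_CUBIC))
E
```

```text
n3a [0.5155 0.0227 0.0409] 31.4333
False (np.float64(-83.6807350118414), np.float64(-25.04603786565801))
t 31.9833 p [0.523  0.0232 0.041 ] F [-0.3477 -1.0535  0.1713] M [-0.0179 -0.0962 -0.0348]
n3 [0.523  0.0232 0.041 ] 32.0333
```

View pics/n3z.png

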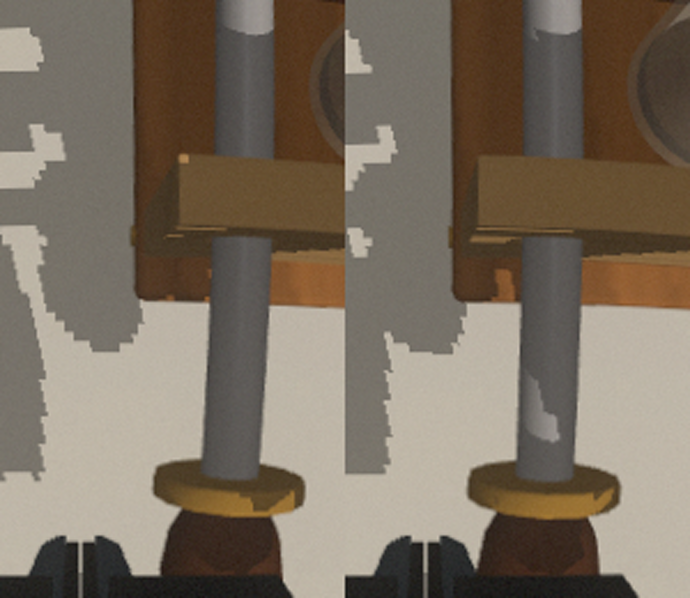

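```bash
python3 - <<'E'
from h import *
f=lambda z:(z[0]/2.3+250-.3,z[1]/2.3-.3)
f2=lambda z:((z[0]-345)/2.3+250-.3,z[1]/2.3-.3)
pos=np.array(se(-.0837,-.033,.041))
line([f(z) for z in [(231,470),(234,400),(238,320),(242,245),(245,150),(245,80),(245,5)]],pos)
pos=np.array(se(-.0837,-.025,.041))
line([f2(z) for z in [(546,470),(547.5,400),(550,320),(552,245),(552.5,150),(553,80),(553,5)]],pos)
line([f2(z) for z in [(472,243),(478,157)]],pos,.088)
E
```

```text
[[-46.42, -1.93], [-31.84, -1.88], [-15.54, -1.5], [-0.28, -0.87], [19.49, -0.18], [34.73, 0.11], [52.14, 0.68]]
slope 0.0284 e(0)=-0.84 e(80)=1.43 e(160)=3.70
[[-46.45, -0.26], [-31.94, -0.41], [-15.74, -0.25], [-0.6, 0.0], [19.01, 0.15], [34.15, 0.47], [51.42, 0.91]]
slope 0.0124 e(0)=0.07 e(80)=1.06 e(160)=2.05
[[-2.86, -17.49], [11.79, -16.5]]
slope 0.0680 e(0)=-17.30 e(80)=-11.86 e(160)=-6.42
```

```bash
python3 - <<'E'
from h import *
z=.041
c=ctrl.move_l(se(-.0837,-.0232,z),.015,contact_N=3); print(c,tose(ctrl.current_tool_pos())); st(); shot('n4')
cv2.imwrite('pics/n4z.png',cv2.resize(cv2.imread('pics/n4.png')[0:260,250:400],None,fx=2.3,fy=2.3,interpolation=cv2.INTER_CUBIC))
cv2.imwrite('pics/n4s.png',cv2.resize(ctrl.read_camera('side')[205:300,165:275],None,fx=6,fy=6,interpolation=cv2.INTER_CUBIC))
E
```

```text
False (np.float64(-83.73138262334705), np.float64(-23.35552374245326))
t 32.3 p [0.5247 0.0232 0.041 ] F [-1.2831 -1.4425  1.5388] M [-0.2403  0.1576  0.0167]
n4 [0.5247 0.0232 0.041 ] 32.35
```

View pics/n4z.png

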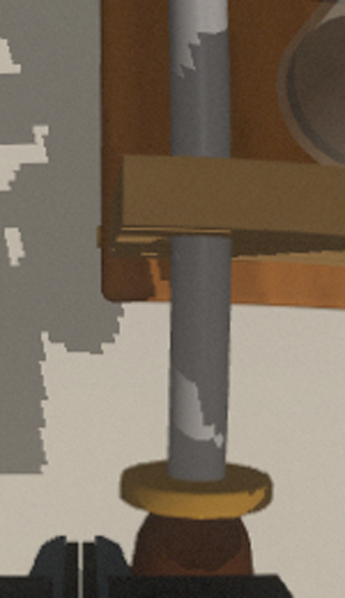

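View pics/n4s.png

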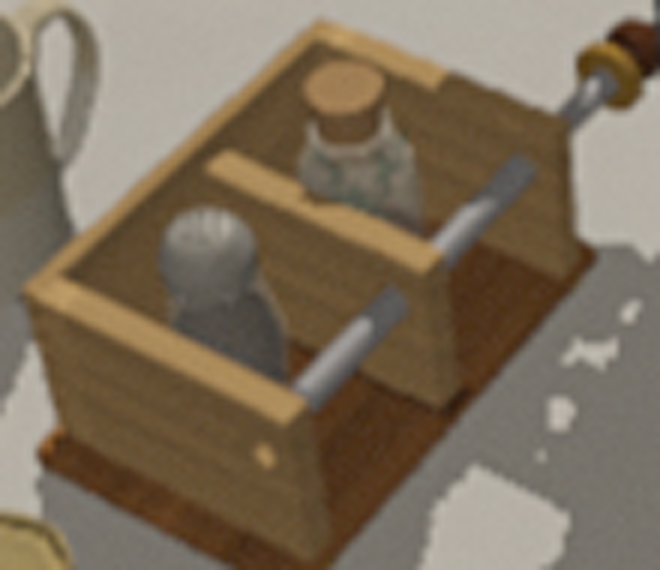

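```bash
python3 - <<'E'
from h import *
f=lambda z:(z[0]/2.3+250-.3,z[1]/2.3-.3)
pos=np.array(se(-.0837,-.0232,.041))
line([f(z) for z in [(198,470),(199,400),(200,320),(201,245),(200.5,150),(200,80),(199,5)]],pos)
z=.042
ctrl.move_l(se(-.0837,-.035,z),.1)
ctrl.move_l(se(-.120,-.035,z),.15)
ctrl.move_l(se(-.120,.0,z),.2)
ctrl.move_l(se(-.094,.0,z),.1)
F0=np.array(ctrl.current_contact_force())
for s in (-.084,-.078,-.072,-.066,-.060):
    c=ctrl.move_l(se(s,.0,z),.02,contact_N=7); print(s,c,tose(ctrl.current_tool_pos()),np.array(ctrl.current_contact_force())-F0)
    if c: break
print(ctrl.current_t())
shot('p1')
cv2.imwrite('pics/p1z.png',cv2.resize(cv2.imread('pics/p1.png')[0:260,210:360],None,fx=2.3,fy=2.3,interpolation=cv2.INTER_CUBIC))
cv2.imwrite('pics/p1s.png',cv2.resize(ctrl.read_camera('side')[205:300,165:275],None,fx=6,fy=6,interpolation=cv2.INTER_CUBIC))
E
```

```text
[[-46.45, 0.92], [-31.96, 0.67], [-15.77, 0.54], [-0.64, 0.59], [18.94, 0.54], [34.05, 0.64], [51.28, 0.84]]
slope -0.0006 e(0)=0.68 e(80)=0.63 e(160)=0.59
-0.084 False (np.float64(-83.93787123716828), np.float64(0.0051540389123172145)) [ 0.5933  1.2163 -0.4429]
-0.078 False (np.float64(-77.81586277556589), np.float64(-0.0692124115840209)) [ 0.847   0.5871 -0.1662]
-0.072 False (np.float64(-71.82499780040936), np.float64(-0.01925950136932191)) [-0.1925  0.6902 -0.0179]
-0.066 False (np.float64(-65.77535707908697), np.float64(-0.03916634980833788)) [0.3911 0.734  0.6579]
-0.06 False (np.float64(-59.78015397084595), np.float64(-0.038938627792704406)) [0.4852 0.2685 0.4514]
36.2417
p1 [0.5474 0.0477 0.042 ] 36.2917
```

View pics/p1z.png

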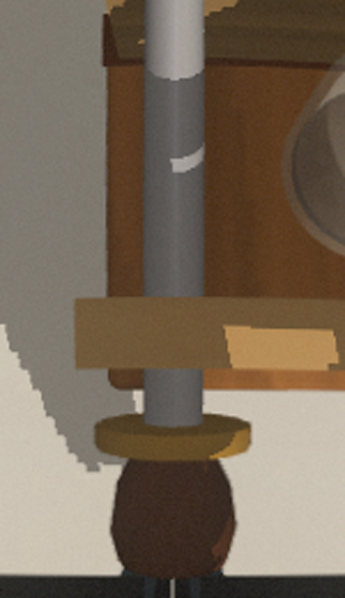

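View pics/p1s.png

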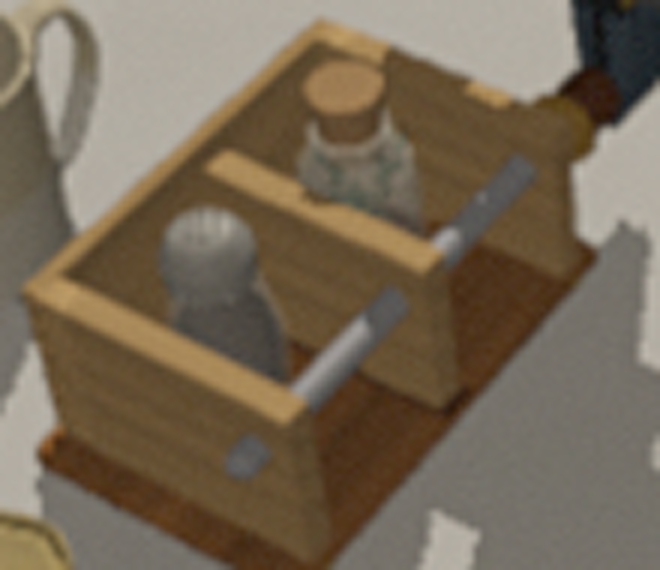

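The tip has gone cleanly through the last cheek, at about (247,458) in p1s, with negligible force. I'll push the last roughly 18 mm until the collar seats.

```bash
python3 - <<'E'
from h import *
z=.042; F0=np.array(ctrl.current_contact_force())
c=ctrl.move_l(se(-.048,0,z),.03,contact_N=7); print(c,tose(ctrl.current_tool_pos()))
if not c:
    c=ctrl.move_l(se(-.034,0,z),.012,contact_N=5); print(c,tose(ctrl.current_tool_pos()))
print(np.array(ctrl.current_contact_force())-F0,ctrl.current_t())
ctrl.sleep(.2); print(np.array(ctrl.current_contact_force())-F0,tose(ctrl.current_tool_pos()))
shot('p2')
cv2.imwrite('pics/p2z.png',cv2.resize(cv2.imread('pics/p2.png')[0:260,190:380],None,fx=2.3,fy=2.3,interpolation=cv2.INTER_CUBIC))
E
```

```text
False (np.float64(-47.70526825419288), np.float64(-0.05713468120751978))
True (np.float64(-46.75732894754942), np.float64(-0.024117375568599806))
[ 0.6874 -1.8287  2.4499] 37.3083
[ 1.873  -3.8095  3.2254] (np.float64(-46.74040897466686), np.float64(-0.05638090950806844))
p2 [0.5471 0.0608 0.0418] 37.5583
```

View pics/p2z.png

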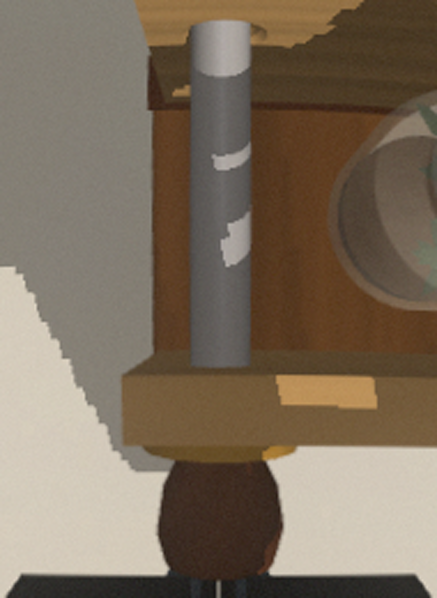

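```bash
python3 - <<'E'
from h import *
z=.042
c=ctrl.move_l(se(-.0445,0,z),.008,contact_N=5); print(c,tose(ctrl.current_tool_pos()),np.array(ctrl.current_contact_force()))
ctrl.sleep(.15); print(tose(ctrl.current_tool_pos()),np.array(ctrl.current_contact_force()))
ctrl.move_l(se(-.075,0,z),.05); st()
ctrl.move_l(se(-.10,0,.15),.2)
a=np.radians(45);c=np.cos(a);s=np.sin(a)
Rt=np.column_stack([[1,0,0],[0,s,-c],[0,c,s]])
ctrl.goto((.58,.0,.15),Rt); shot('v1')
cv2.imwrite('pics/v1z.png',cv2.resize(cv2.imread('pics/v1.png')[60:260,190:400],None,fx=3,fy=3,interpolation=cv2.INTER_CUBIC))
cv2.imwrite('pics/v1s.png',cv2.resize(ctrl.read_camera('side')[160:340,100:340],None,fx=3.2,fy=3.2,interpolation=cv2.INTER_CUBIC))
st()
E
```

```text
True (np.float64(-46.76552476118769), np.float64(-0.018875070570288123)) [ 1.1309 -2.9325  3.0007]
(np.float64(-46.75915545968448), np.float64(-0.0247167945476134)) [ 0.1003 -3.3521  2.7741]
t 38.6333 p [0.5478 0.0325 0.042 ] F [-1.0825 -1.1288  0.0667] M [-0.0459 -0.1016  0.0134]
v1 [0.5792 0.0001 0.1485] 40.1083
t 40.1583 p [0.5794 0.0013 0.1497] F [-0.0691  0.2724 -0.0553] M [-0.3766 -0.0782  0.0346]
```

View pics/v1z.png

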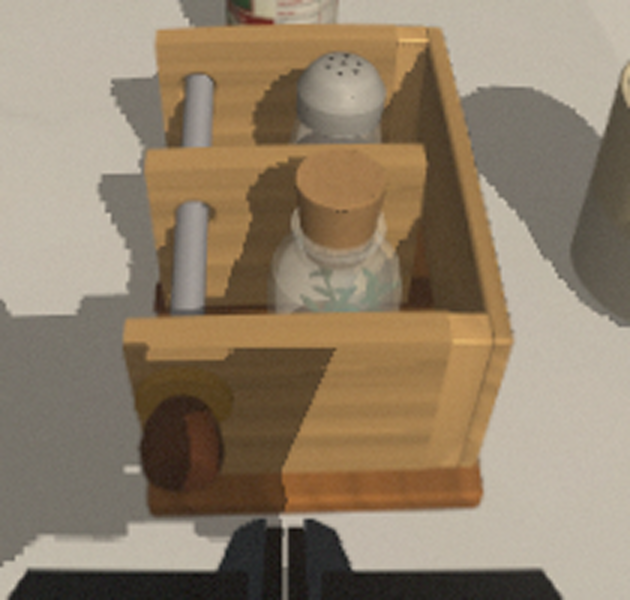

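View pics/v1s.png

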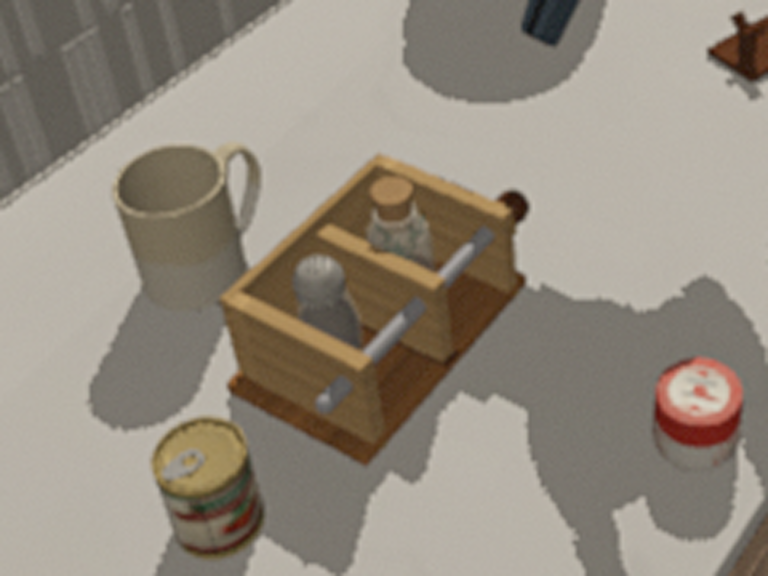

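```bash
python3 - <<'E'
from h import *
ctrl.goto(se(-.085,0,.13),Rd(1.4)); ctrl.sleep(.2); shot('v2')
cv2.imwrite('pics/v2z.png',cv2.resize(cv2.imread('pics/v2.png')[60:240,210:360],None,fx=4,fy=3.3,interpolation=cv2.INTER_CUBIC))
t=ctrl.read_camera('top'); cv2.imwrite('pics/v2t.png',t)
E
```

```text
v2 [0.548  0.0213 0.1293] 41.1333
```

View pics/v2z.png

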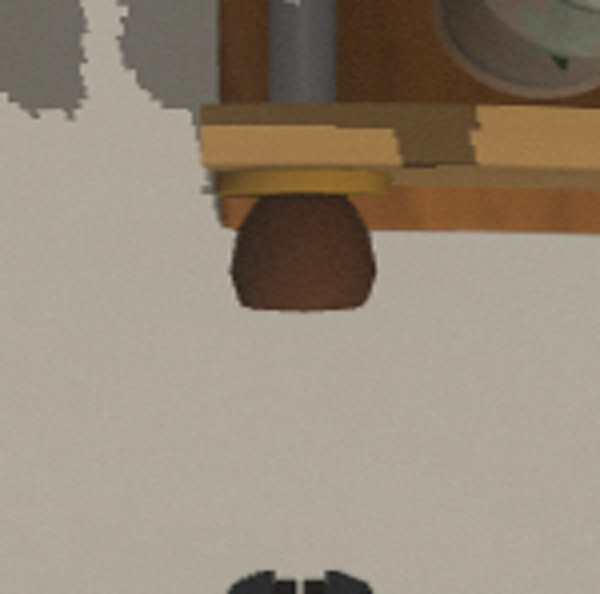

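View pics/v2t.png

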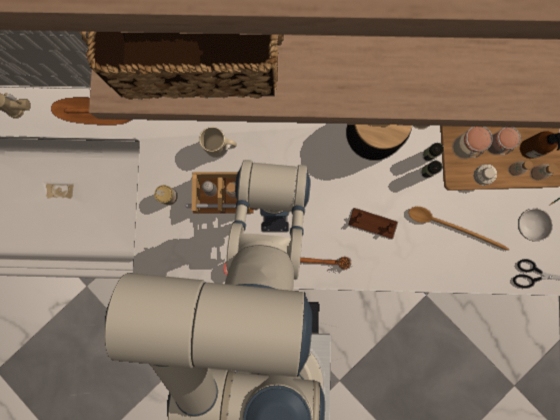

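The collar sits flush against the first cheek, with no visible gap at about (300,170) in v2z. The mug, tin, pot, brush and jars look undisturbed, and the gripper is clear.

```bash
python3 - <<'E'
from h import *
st(); ctrl.sign_off(); print(ctrl.current_t())
E
```

```text
t 41.1833 p [0.548  0.0215 0.1294] F [ 0.0876 -0.0117 -0.3659] M [ 0.0039 -0.0765 -0.0107]
the job is handed in; nothing more can be done
the job is handed in; nothing more can be done
```

The guard rod is fitted: it runs through both cheeks and the divider, and its collar sits against the first cheek. I handed the job in at about 41 s of the 72 s allowed.

**What I did**
- I gripped the rod near its balance point and threaded it through the first cheek without contact. It then went through the divider with about 2–3 N of side force, and I let go with the collar about 93 mm clear.
- While I pushed on the knob, the rod turned out to be yawed about 1.7°. The divider was still about 2 mm to the front, so the tip was heading about 4 mm off the last hole.
- I stopped short of the last cheek and nudged the knob sideways with about 2.5 N until the rod and divider were in line. The first nudge went slightly too far, so I corrected it from the other side.
- I then pushed on the knob. The rod passed the last cheek with almost no force, and the collar stopped firmly at about 4–5 N.

**Last checks**
- **Collar:** the close wrist view shows no gap at the first cheek. A second press of about 5 N did not move the knob.
- **Tip:** the side view shows it sticking out beyond the last cheek.
- **Other things:** the jars, mug, tin and brush look unmoved. The pot looked unmoved in the last side view, but the arm mostly hides it in the final top view.
- **Robot:** the gripper was clear of everything, with contact force near zero.

**Disagreements:** the top and side cameras differed from the wrist camera by 3–6 mm in x. I relied on the wrist camera, which agreed with the rod held in the gripper to within 0.5 mm.

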